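Rock a locating block out of its spring-lined welding fixture

ROBOT

A 6-joint arm with a two-finger parallel gripper is mounted at the origin on the work surface. World frame = base frame: x ahead of the robot, y to its left, z up, the work surface at z = 0. Lengths are in mm, angles in rad, forces in N, time in s.
With the tool pointing down it reaches from about 350 to 775 mm from the base axis. Payload 7.3 kg.
Tool frame: the origin (TCP) lies on the mounting face of the last link; the fingertips stand 178 mm ahead of it and the grasp point (between the pads) lies 159 mm ahead of it (bot.grip_point_offset is the distance from the TCP to the grasp point, in mm); x points along the fingers, y is the direction in which the jaws open and shut, and the axes are right-handed (so a half turn about x gives the same grasp; the last joint's range is limited). The gripper opens to 92 mm and grips with 3 to 60 N. Pads are 19 mm wide; open, the fingers measure 130 mm over their backs; the gripper's body (75 mm by 190 mm) begins 47 mm behind the grasp point.
Start: joints at [-1.45, 0.342, 1.524, -0, 1.275, -0.146], TCP at [138.434, -506.423, 404.741] pointing down, gripper open.
Joint ranges: [-2.53, 2.53], [-0.77, 2.02], [0.04, 2.7], [-1, 4.14], [0.28, 2.66], [-3.11, 3.11]. Speed limits (rad/s): [2.57, 2.57, 3.14, 3.14, 3.14, 3.14].

INTERFACE

Orientations are given as [roll, pitch, yaw] about the fixed x, y, z axes, in that order (R = Rz(yaw) Ry(pitch) Rx(roll)).
In Python, from plant import bot gives the robot as it stands.
- The arm moves only by the tool arm_command, never from a script. Its argument "moves" is a list of rows, each a list of 5 numbers: the shift along the tool's x, y, z in cm, then the turn about the tool's x in degrees, then the opening, from 0 (shut) to 1 (fully open). A call has 1 to 10 rows; each row is the pose to reach, as a shift and turn from the pose measured when the call began, along the tool's axes at that moment; what a row does not reach only later rows make up. A row lasts 1/10 s, in which the tool goes at most 50 mm and 8.59 degrees, less where a joint would pass 70% of its speed; a pose out of reach is approached as far as the arm can. A call with a gripper value outside its range is refused whole. The fingers move at their own pace and stop on an object; the grip force is fixed at half the most. Time passes only in rows, so rows that repeat a pose let the fingers close. It gives the time, the measured TCP pose, the force and the opening at its end, in the units of the state.
- bot.get_obs(): the state, without advancing time (a new reading comes with each control period).
- bot.capture(name): name is "side" or "top"; returns a dict with "frame" (400x640x3 uint8, blue, green, red), "K" (3x3 intrinsics, pixels), "origin" and "orientation" of the camera in the world. Camera axes: x right, y down, z forward; pixel columns grow to the right and rows downward; lengths in mm; the calibration is good to about 2 mm. A picture is of the moment at which its call begins. There is no depth.
- bot.close_job(): hands the job in, once; it reports no verdict.
The state is a dict: "time": time; "joint_positions": joint angles; "dq": joint speeds; "tau": joint torques, N m; "tool_pos": TCP position; "tcp_rot": TCP orientation; "contact_force": force on the tool from outside, world axes, zero at the start; "moment": the same for the moment, N m; "grip_width": finger opening in mm.
Only numpy, scipy, OpenCV 4.12 (cv2) and the standard library are available. Lean on these libraries where they do the work, as an engineer would, in place of code of your own. Each camera call takes 0.05 s, during which the arm holds its last target.

TASK

Two welding fixtures on the bench each have a steel locating block jammed between spring cheeks. Take the block with the square, flat-sided post (not the one with the round mushroom knob) by its post and, while it is still in its pocket, rock its top to the robot's left, right, left and right again, 5 to 8 degrees each way, easing it up as you go until it frees. Finish while holding it upright in the gripper about 2 cm clear above its own pocket so that the pocket can be blown out; do not put it down or let go, and leave everything else where it is.

Things in the scene. Friction and masses are not known exactly. Their poses are not given: they have to be found in the camera images.
- holder: Fixed dark steel fixture holding the block to be freed; stands on the left or right, turned up to 0.45 rad. Base plate 110 (x) x 130 (y) x 10 mm, raised frame 72 x 86 mm, top 40 mm above the bench. Pocket 58 mm long along y, 26 mm deep, floor 14 mm above the bench. Origin: centre of the underside, on the bench; z up, +y to the left as the robot sees it
- holder_pivot (a point): Centre of the rocking, 28 mm above the bench, on the fixture's axis, between two brass spring cheeks (26 mm long in y, 18 to 38 mm above the bench) that squeeze the block across x with 40 N each. The block rocks about the fixture's x axis here (post top to +y and -y, free to 0.15 rad); sideways this takes about 10 to 20 N at the post
- holder_cheek_a (a joint): Spring travel of one brass cheek (m): about 0 with the block between the cheeks, 0.0015 closed up when it is out. A straight pull meets about 50 N of friction; while the block is being rocked it also slides up under a lighter lift (about 25 N for 2 mm a swing) and stays where it is left
- holder_mouth (a point): Centre of the mouth of that fixture's pocket, level with the top of the frame, 40 mm above the bench; axes as the fixture's.
- block_grip (a point): Point in the post of the block to be freed, 70 mm above its underside (84 mm above the bench at the start). The steel block: lower part 24 (x) x 50 (y) x 40 mm high; on it a flat-sided post 24 (x) x 22 (y) mm, from 40 to 95 mm above the underside, gripped from above. About 0.4 kg. z along the post, x and y as the fixture's
- block_foot (a point): Centre of the underside of that block, 70 mm below its grip point; rests on the pocket floor at the start.
- holder2: The other fixture, the same shape, fixed; it holds the block with the round mushroom knob. Origin: centre of its underside.
- bush_center (a point): Point in the axis of the other block, 45 mm above its underside: same lower part, but with a round 24 mm stem and a 36 mm mushroom knob on top (87 mm high in all). To be left seated.
- wrench: Steel wrench about 170 mm long lying between the fixtures, to be left alone.
- screwdriver: Screwdriver about 200 mm long lying on the left side, to be left alone.
- can: Closed grey can, 66 mm across, 110 mm high, at the back, to be left alone. Origin: centre of its underside.
- collar: Steel shaft collar, 50 mm across, 18 mm high, near the robot, to be left alone.
- angle: Steel angle bracket, 80 x 50 mm, 56 mm high, on the right side, to be left alone.
- cup: White mug, 76 mm across, 85 mm high, at the back right, to be left alone.
Not all that is in view belongs to the job. Leave any red look-alike of the part that bears block_grip alone. What is shaped like the holder but blue or red is not meant.

How it is judged:
By the outcome, as a careful person would: the job done as asked, in the order asked, and still so for the second after the job is handed in, while the arm keeps its last pose, push and grip.
It also fails if it takes over 43 s, if anything falls off the work surface, if the arm or the gripper's body presses on something with over 40 N, if the wrist force passes 120 N, or if a joint passes its speed limit or range.

## Working session

There is one attempt and no reset: what is moved stays moved. The work goes in short steps, Python scripts to look and compute and a tool call to move; the robot and the scene stay as the last step left them, time stands still between calls to the robot, and variables do not carry over. Pictures are saved under pics/ and viewed, and the job is handed in when it is done.

Besides the shell and the picture viewer there is one more tool, called after ">>>" by a JSON object that holds its "op" and its "data". arm_command: Moves the arm, as the interface text tells. Its arguments: {"type":"object","properties":{"moves":{"type":"array"}},"required":["moves"]}

```bash
ls; mkdir -p pics; python3 - <<'E'
from plant import bot
import cv2
for n in("side","top"):
    c=bot.capture(n); cv2.imwrite(f"pics/{n}0.png",c["frame"]); print(n,c["K"],c["origin"],c["orientation"])
print(bot.get_obs(), bot.grip_point_offset)
E
```

```text
pics
side [[404.51606539   0.         318.13833027]
 [  0.         404.51606539 203.25311214]
 [  0.           0.           1.        ]] [-135.70728898  623.88370737  779.97223007] [-2.19232023  0.02062877 -2.41132627]
top [[378.98926143   0.         320.6443223 ]
 [  0.         378.98926143 205.76971586]
 [  0.           0.           1.        ]] [ 318.50279088  -63.8992294  1408.34474909] [-2.99872328e+00 -4.57000151e-04 -1.56500058e+00]
{'time': 0.1, 'joint_positions': array([-1.45001655e+00,  3.42658634e-01,  1.52490121e+00,  2.74625181e-06,
        1.27542595e+00, -1.45949652e-01]), 'dq': array([ 0.0013498 , -0.00168741, -0.0034994 ,  0.0014912 ,  0.00095185,
        0.00029327]), 'tau': array([ 1.29172364e-03, -4.32004380e+01, -2.44694817e+01,  7.18781585e-02,
        5.26148966e-02, -3.65305823e-05]), 'tool_pos': array([ 138.41153226, -506.30496915,  404.11847672]), 'tcp_rot': array([-1.71863107,  1.56940318,  1.68969022]), 'contact_force': array([ 0.14539284, -0.53593766,  0.34292323]), 'moment': array([ 0.04469892, -0.03862576,  0.00603244]), 'grip_width': 91.86983816046533} 159.20000000000002
```

View pics/side0.png

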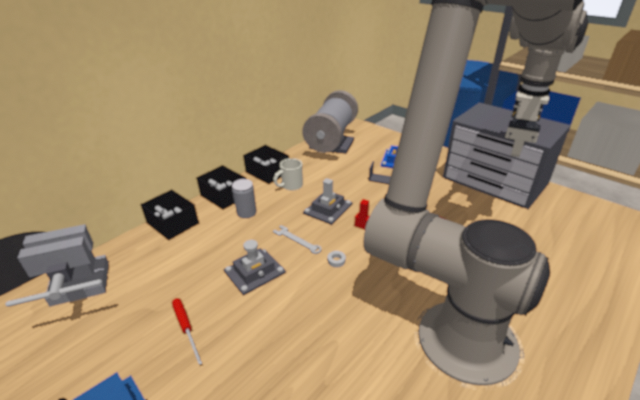

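View pics/top0.png

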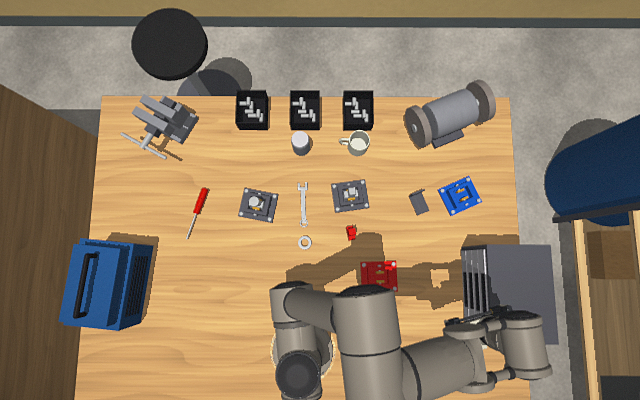

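Candidates for the block are the left dark fixture at top (258,204), the right dark fixture at (350,195), the red look-alike at (351,232), the red fixture at (379,275) and the blue fixture at (460,195). The right dark one looks like it has the square post, so I'll check it in a close crop.

```bash
python3 - <<'E'
import cv2,numpy as np
t=cv2.imread("pics/top0.png");s=cv2.imread("pics/side0.png")
f=lambda im,x,y,r: cv2.resize(im[y-r:y+r,x-r:x+r],(380,290*380//380),interpolation=cv2.INTER_CUBIC)
f=lambda im,x,y,r: cv2.resize(im[y-r:y+r,x-r:x+r],(290,290),interpolation=cv2.INTER_CUBIC)
cv2.imwrite("pics/crop1.png",np.vstack([np.hstack([f(t,258,204,29),f(t,350,195,29)]),np.hstack([f(s,252,265,35),f(s,328,200,35)])]))
E
```

```text
(no output)
```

View pics/crop1.png

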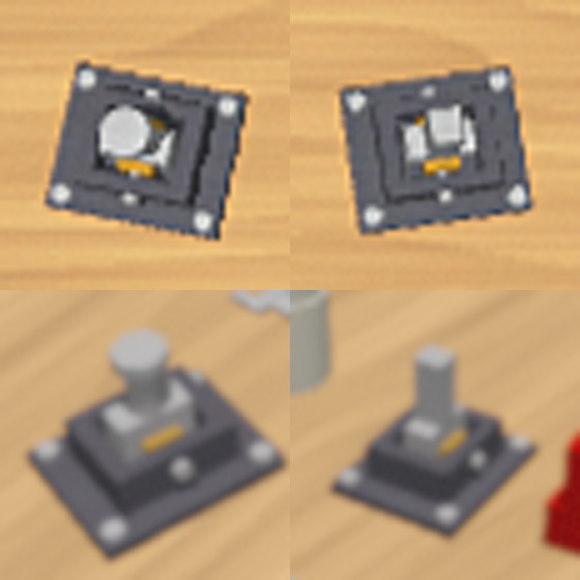

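```bash
cat > h.py <<'E'
import numpy as np,cv2
from scipy.spatial.transform import Rotation as Ro
from scipy.optimize import least_squares
CAM={"side":(404.516,318.138,203.253,[-135.707,623.884,779.972],[-2.19232023,0.02062877,-2.41132627]),
"top":(378.989,320.644,205.770,[318.503,-63.899,1408.345],[-2.99872328,-4.57000151e-04,-1.56500058])}
def proj(n,P):
    f,cx,cy,o,r=CAM[n]; R=Ro.from_euler("xyz",r).as_matrix()
    p=(np.atleast_2d(P)-np.array(o))@R
    return np.c_[f*p[:,0]/p[:,2]+cx,f*p[:,1]/p[:,2]+cy]
E
python3 - <<'E'
from h import *
T=lambda u,v:(321+(u-290)/5-.5+.1,166+v/5-.5+.1)
S=lambda u,v:(293+(u-290)*70/290-.38,165+(v-290)*70/290-.38)
# fixture: +y left, +x away. image top: up=+x, left=+y
obs=[("top",T(355,101),(1,1)),("top",T(499,79),(1,-1)),("top",T(517,196),(-1,-1)),("top",T(373,216),(-1,1)),
("side",S(350,478),(1,1)),("side",S(447,515),(-1,1)),("side",S(518,442),(-1,-1))]
obsc=[("top",T(340,90),(55,65,10)),("top",T(509,66),(55,-65,10)),("top",T(532,208),(-55,-65,10)),("top",T(362,235),(-55,65,10))]
post=[("top",T(447,126),109),("side",S(435,354),109)]
def res(p,full=False):
    x,y,w,a,b,sx,sy=p; R=Ro.from_euler("z",w).as_matrix(); o=[x,y,0];r=[]
    off=lambda n: np.array([sx,sy]) if n=="side" else 0
    for n,uv,s in obs: r.append(proj(n,R@[s[0]*a,s[1]*b,12]+o)[0]-uv+off(n))
    for n,uv,P in obsc: r.append(proj(n,R@np.array(P)+o)[0]-uv)
    for n,uv,z in post: r.append(proj(n,[x,y,z])[0]-uv+off(n))
    if full: print(np.round(r,2).tolist())
    return np.r_[np.ravel(r),sx*.5,sy*.5]
s=least_squares(res,[450,-100,0,45,55,0,0]); print(s.x); res(s.x,True)
x,y,w=s.x[:3]
im=cv2.imread("pics/top0.png");im2=cv2.imread("pics/side0.png")
R=Ro.from_euler("z",w).as_matrix();out=[]
for n,I,c,r in(("top",im,(350,195),29),("side",im2,(328,200),35)):
    k=10; J=cv2.resize(I[c[1]-r:c[1]+r,c[0]-r:c[0]+r],None,fx=k,fy=k,interpolation=cv2.INTER_CUBIC)
    for hx,hy,z in((55,65,10),(36,43,40),(12,11,109),(12,11,54),(12,25,54)):
        q=proj(n,[R@[sx*hx,sy*hy,z]+[x,y,0] for sx,sy in((1,1),(1,-1),(-1,-1),(-1,1))])
        cv2.polylines(J,[np.int32((q-np.array(c)+r+.5)*k)],True,(0,255,0) if z!=54 else (0,0,255),1)
    out.append(cv2.resize(J,(400,400)))
cv2.imwrite("pics/fit1.png",np.hstack(out))
E
```

```text
[ 5.59515951e+02 -1.72201264e+02  1.53955725e-01  4.40402518e+01
  5.43544115e+01  5.84261723e-01 -3.06155593e-01]
[[0.06, 0.16], [-0.15, 0.37], [0.11, -0.09], [0.07, 0.18], [-0.17, -0.05], [-0.06, -0.11], [0.26, 0.09], [-0.21, 0.05], [0.11, -0.15], [0.35, 0.05], [-0.13, -0.24], [-0.04, -0.22], [-0.18, 0.15]]
```

View pics/fit1.png

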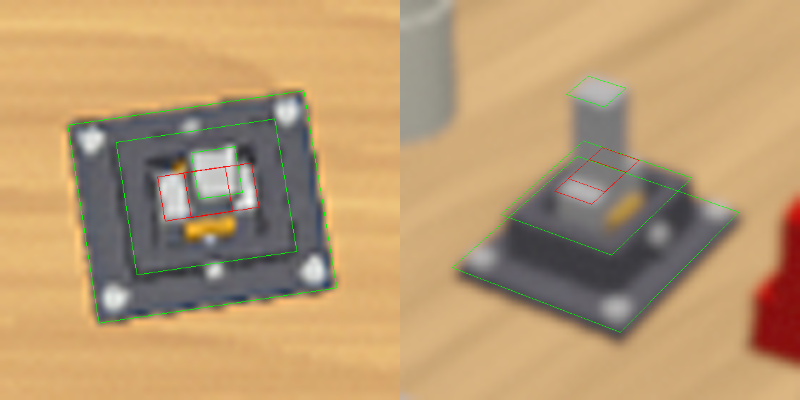

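The green and red overlay fits the right dark fixture at top (350,195) in both views, and its post is square. The left fixture (258,204) has the round knob, so I'm choosing the right one. The tool can't tilt, so the jaws must close across fixture x and the post will pivot between the pads.

```bash
cat >> h.py <<'E'
FX,FY,FW=559.5,-172.2,0.154
def plan(o,tx=FX,ty=FY,tz=84,w=FW):
    R=Ro.from_euler("xyz",o["tcp_rot"]).as_matrix(); 
    g=o["tool_pos"]+R[:,0]*159.2
    d=R.T@(np.array([tx,ty,tz])-g)
    yj=R[:,1]; fx=np.array([np.cos(w),np.sin(w),0])
    out=[]
    a=np.arctan2(yj[1],yj[0])
    for k in(0,np.pi):
        dw=(w+k-a+np.pi)%(2*np.pi)-np.pi   # yaw about world z
        out.append(np.degrees(-dw) if R[2,0]<0 else np.degrees(dw))
    fx3=R.T@fx; fy3=R.T@np.array([-np.sin(w),np.cos(w),0])
    print("t",round(o["time"],2),"grip",np.round(g,1),"shift cm",np.round(d/10,2),"turns",np.round(out,1),"w",round(o["grip_width"],2))
    print("fixture x,y in tool",np.round(fx3,3),np.round(fy3,3),"F",np.round(o["contact_force"],1),"M",np.round(o["moment"],2))
    print("tool axes(cols)\n",np.round(R,3),"q",np.round(o["joint_positions"],2))
E
python3 - <<'E'
from h import *
from plant import bot
plan(bot.get_obs(),tz=180)
E
```

```text
t 0.1 grip [ 138.4 -506.1  244.9] shift cm [  6.53 -21.1  -49.42] turns [-83.5  96.5] w 91.87
fixture x,y in tool [ 0.     0.112 -0.994] [ 0.001 -0.994 -0.112] F [ 0.1 -0.5  0.3] M [ 0.04 -0.04  0.01]
tool axes(cols)
 [[-0.     0.264 -0.965]
 [ 0.001 -0.965 -0.264]
 [-1.    -0.001 -0.   ]] q [-1.45  0.34  1.52  0.    1.28 -0.15]
```

>>> {"op": "arm_command", "data": {"moves": [[0, -2.1, -4.9, -8, 1], [0, -4.2, -9.8, -16, 1], [0, -6.3, -14.7, -24, 1], [0, -8.4, -19.6, -32, 1], [0, -10.5, -24.5, -40, 1], [0, -12.6, -29.4, -48, 1], [0, -14.7, -34.3, -56, 1], [0, -16.8, -39.2, -64, 1], [0, -18.9, -44.1, -72, 1], [0, -21.1, -49.4, -80, 1]]}}

```text
time: 1.1
tool_pos: [531.3, -193.8, 404.2]
tcp_rot: [-2.803, 1.569, 2.007]
contact_force: [0.2, -0.5, 0.1]
grip_width: 91.8
```

>>> {"op": "arm_command", "data": {"moves": [[0, 0, 0, 0, 1], [0, 0, 0, 0, 1], [0, 0, 0, 0, 1]]}}

```text
time: 1.4
tool_pos: [530.7, -194.3, 403.8]
tcp_rot: [-2.35, 1.568, 2.459]
contact_force: [-1.0, 0.6, 0.1]
grip_width: 91.6
```

```bash
python3 - <<'E'
from h import *
from plant import bot
plan(bot.get_obs(),tz=150)
E
```

```text
t 1.4 grip [ 530.4 -194.1  244.6] shift cm [ 9.46  3.13 -1.88] turns [ -3.3 176.7] w 91.62
fixture x,y in tool [-0.002  0.998 -0.057] [ 0.002 -0.057 -0.998] F [-1.   0.6  0.1] M [-0.06 -0.07 -0.01]
tool axes(cols)
 [[-0.002  0.995  0.097]
 [ 0.002  0.097 -0.995]
 [-1.    -0.002 -0.002]] q [-0.49  0.42  1.41  0.    1.32 -0.58]
```

>>> {"op": "arm_command", "data": {"moves": [[0, 1.6, -0.9, -1.6, 1], [0, 3.1, -1.9, -3.3, 1], [3, 3.1, -1.9, -3.3, 1], [6, 3.1, -1.9, -3.3, 1], [8, 3.1, -1.9, -3.3, 1], [8, 3.1, -1.9, -3.3, 1], [8, 3.1, -1.9, -3.3, 1]]}}

```text
time: 2.1
tool_pos: [559.6, -172.8, 324.3]
tcp_rot: [-2.413, 1.568, 2.453]
contact_force: [0.2, 0.4, 0.5]
grip_width: 91.9
```

```bash
python3 - <<'E'
from h import *
from plant import bot
plan(bot.get_obs(),tz=84)
for n in("side","top"):
    c=bot.capture(n); cv2.imwrite(f"pics/{n}1.png",c["frame"])
a=cv2.imread("pics/side1.png")[110:250,240:440]; b=cv2.imread("pics/top1.png")[130:250,260:430]
cv2.imwrite("pics/c2.png",np.hstack([cv2.resize(a,(400,280),interpolation=2),cv2.resize(b,(396,280),interpolation=2)]))
E
```

```text
t 2.1 grip [ 559.4 -172.5  165.1] shift cm [ 8.11  0.03 -0.02] turns [ -0. 180.] w 91.89
fixture x,y in tool [-0.002  1.    -0.   ] [ 0.002 -0.    -1.   ] F [0.2 0.4 0.5] M [ 0.04 -0.13  0.03]
tool axes(cols)
 [[-0.002  0.988  0.153]
 [ 0.001  0.153 -0.988]
 [-1.    -0.002 -0.002]] q [-0.43  0.52  1.47  0.    1.15 -0.58]
```

View pics/c2.png

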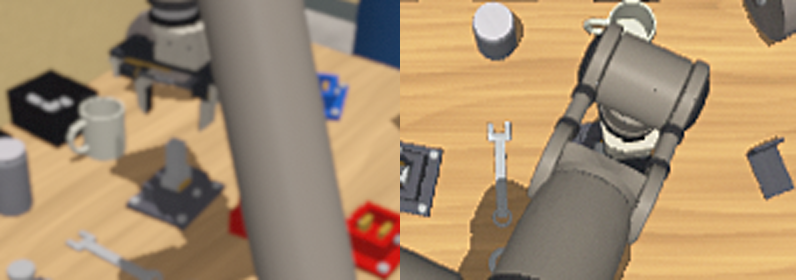

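The crop shows the fingers straddling the square post at about side (329,192), and nothing else is below them. Descending now.

>>> {"op": "arm_command", "data": {"moves": [[2, 0, 0, 0, 1], [4, 0, 0, 0, 1], [5.5, 0, 0, 0, 1], [7, 0, 0, 0, 1], [8, 0, 0, 0, 1], [8.1, 0, 0, 0, 1], [8.1, 0, 0, 0, 1], [8.1, 0, 0, 0, 1]]}}

```text
time: 3.0
tool_pos: [560.3, -172.8, 245.5]
tcp_rot: [1.268, 1.568, -0.149]
contact_force: [0.7, -0.0, -0.1]
grip_width: 92.1
```

>>> {"op": "arm_command", "data": {"moves": [[0, 0, 0, 0, 0.5], [0, 0, 0, 0, 0.4], [0, 0, 0, 0, 0.35], [0, 0, 0, 0, 0.3], [0, 0, 0, 0, 0.3]]}}

```text
time: 3.5
tool_pos: [560.3, -172.8, 245.5]
tcp_rot: [1.293, 1.569, -0.124]
contact_force: [0.2, -0.2, 0.2]
grip_width: 56.2
```

```bash
python3 - <<'E'
from h import *
from plant import bot
plan(bot.get_obs(),tz=84)
for n in("side",):
    c=bot.capture(n); cv2.imwrite(f"pics/s2.png",cv2.resize(c["frame"][130:250,260:400],(700,600),interpolation=2))
E
```

```text
t 3.5 grip [ 560.6 -172.9   86.3] shift cm [ 0.23 -0.1  -0.08] turns [ -0. 180.] w 56.24
fixture x,y in tool [ 0.002  1.    -0.   ] [-0.001 -0.    -1.   ] F [ 0.2 -0.2  0.2] M [-0.04 -0.1   0.04]
tool axes(cols)
 [[ 0.002  0.988  0.153]
 [-0.     0.153 -0.988]
 [-1.     0.002  0.001]] q [-0.43  0.62  1.55  0.    0.98 -0.58]
```

View pics/s2.png

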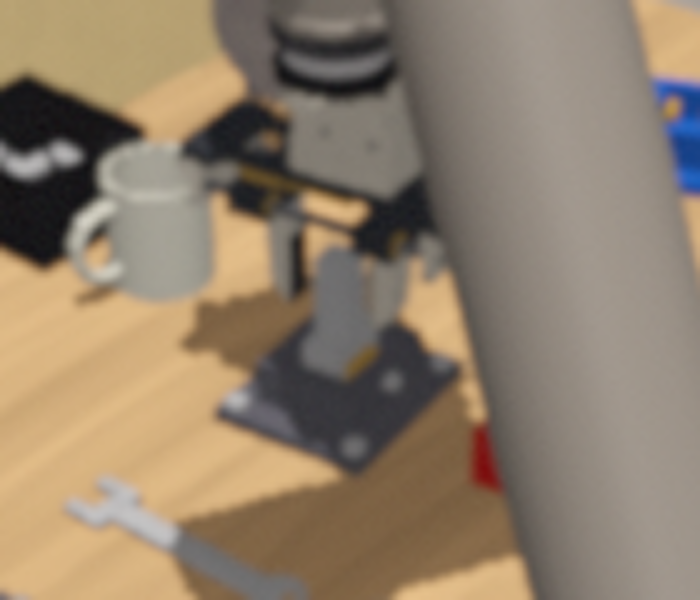

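>>> {"op": "arm_command", "data": {"moves": [[0.2, 0, 0, 0, 0.2], [0.2, 0, 0, 0, 0], [0.2, 0, 0, 0, 0], [0.2, 0, 0, 0, 0], [0.2, 0, 0, 0, 0], [0.2, 0, 0, 0, 0], [0.2, 0, 0, 0, 0], [0.2, 0, 0, 0, 0]]}}

```text
time: 4.35
tool_pos: [559.2, -173.0, 243.3]
tcp_rot: [-1.699, 1.569, -3.116]
contact_force: [-5.8, -1.2, 3.0]
grip_width: 24.2
```

```bash
python3 - <<'E'
from h import *
from plant import bot
plan(bot.get_obs(),tz=84)
E
```

```text
t 4.35 grip [ 559.  -173.    84.1] shift cm [ 0.01  0.06 -0.08] turns [ -0. 180.] w 24.23
fixture x,y in tool [-0.001  1.    -0.   ] [ 0. -0. -1.] F [-5.8 -1.2  3. ] M [-0.29  0.89 -0.17]
tool axes(cols)
 [[-0.001  0.988  0.153]
 [-0.     0.153 -0.988]
 [-1.    -0.001 -0.   ]] q [-0.43  0.62  1.55 -0.    0.97 -0.58]
```

>>> {"op": "arm_command", "data": {"moves": [[0, 0, -0.1, 0, 0], [-0.03, 0, -0.2, 0, 0], [-0.06, 0, -0.3, 0, 0], [-0.09, 0, -0.4, 0, 0], [-0.12, 0, -0.5, 0, 0], [-0.15, 0, -0.6, 0, 0], [-0.15, 0, -0.68, 0, 0], [-0.15, 0, -0.68, 0, 0]]}}

```text
time: 5.15
tool_pos: [558.5, -169.7, 243.9]
tcp_rot: [-0.113, 1.564, -1.53]
contact_force: [1.2, -19.7, -12.4]
grip_width: 24.0
```

```bash
cat >> h.py <<'E'
G0=np.array([559.0,-173.0,84.1])
def rep(o,bot,name,cap=True):
    R=Ro.from_euler("xyz",o["tcp_rot"]).as_matrix(); g=o["tool_pos"]+R[:,0]*159.2
    d=Ro.from_euler("z",FW).as_matrix().T@(g-G0)
    F=Ro.from_euler("z",FW).as_matrix().T@o["contact_force"];M=Ro.from_euler("z",FW).as_matrix().T@o["moment"]
    print("t",round(o["time"],2),"fixt-frame move",np.round(d,2),"angle if pivot",np.round(np.degrees(np.arctan2(d[1],56+d[2])),2),"F",np.round(F,1),"M",np.round(M,2),"w",round(o["grip_width"],2))
    if cap:
        c=bot.capture("side"); cv2.imwrite(f"pics/{name}_raw.png",c["frame"]); cv2.imwrite(f"pics/{name}.png",cv2.resize(c["frame"][150:230,290:370],(600,600),interpolation=2))
E
python3 - <<'E'
from h import *
from plant import bot
rep(bot.get_obs(),bot,"L1")
E
```

```text
t 5.15 fixt-frame move [-0.13  2.29  0.63] angle if pivot 2.32 F [ -1.8 -19.7 -12.4] M [-3.4   0.09 -0.22] w 23.96
```

View pics/L1.png

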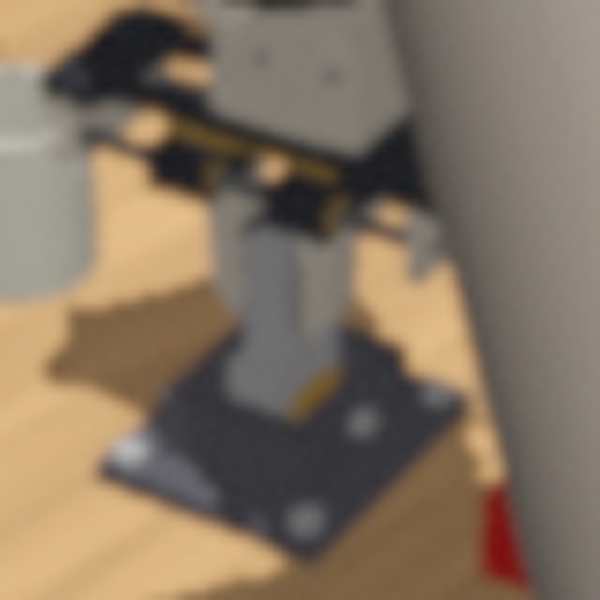

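>>> {"op": "arm_command", "data": {"moves": [[-0.09, 0, -0.35, 0, 0], [-0.12, 0, -0.45, 0, 0], [-0.15, 0, -0.55, 0, 0], [-0.15, 0, -0.65, 0, 0], [-0.15, 0, -0.75, 0, 0], [-0.15, 0, -0.75, 0, 0]]}}

```text
time: 5.8
tool_pos: [557.7, -165.8, 244.6]
tcp_rot: [0.008, 1.557, -1.41]
contact_force: [1.9, -19.3, -12.2]
grip_width: 24.0
```

```bash
python3 - <<'E'
from h import *
from plant import bot
rep(bot.get_obs(),bot,"L2",False)
E
```

```text
t 5.8 fixt-frame move [-0.16  5.16  1.36] angle if pivot 5.14 F [ -1.1 -19.3 -12.2] M [-3.53  0.17 -0.2 ] w 24.05
```

>>> {"op": "arm_command", "data": {"moves": [[-0.15, 0, -0.45, 0, 0], [-0.2, 0, -0.52, 0, 0], [-0.2, 0, -0.57, 0, 0], [-0.2, 0, -0.57, 0, 0]]}}

```text
time: 6.2
tool_pos: [557.2, -163.3, 245.1]
tcp_rot: [0.023, 1.551, -1.396]
contact_force: [3.7, -18.6, -15.8]
grip_width: 24.1
```

```bash
python3 - <<'E'
from h import *
from plant import bot
rep(bot.get_obs(),bot,"L3")
E
```

```text
t 6.2 fixt-frame move [-0.27  6.74  1.8 ] angle if pivot 6.65 F [  0.8 -19.  -15.8] M [-3.35 -0.21 -0.22] w 24.13
```

View pics/L3.png

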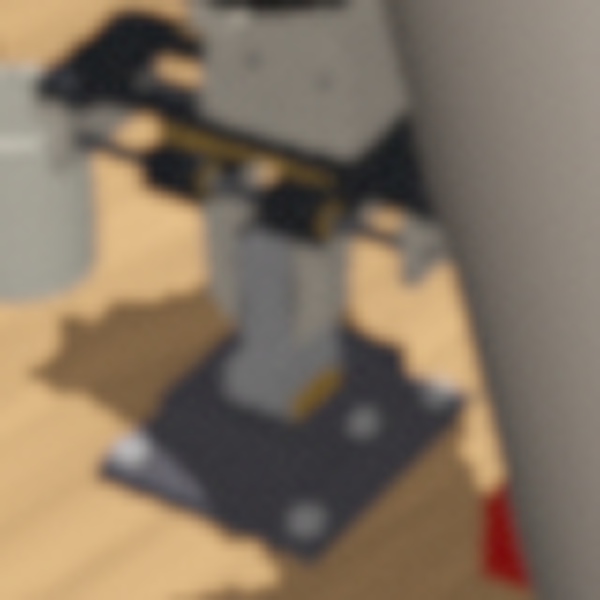

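```bash
cat >> h.py <<'E'
def blockpts(ang,lift):
    R=Ro.from_euler("z",FW).as_matrix(); a=np.radians(ang)
    T=Ro.from_euler("x",-a).as_matrix()
    P=lambda q: R@(T@(np.array(q)+[0,0,lift+14-28])+[0,0,28])+[FX,FY,0]
    c=((1,1),(1,-1),(-1,-1),(-1,1))
    return [[P([sx*12,sy*hy,z]) for sx,sy in c] for hy,z in((11,95),(11,40),(25,40))]
def overlay(raw,name,cfg,off=(-.58,.31)):
    I=cv2.imread(raw)[150:230,290:370]; out=[]
    for ang,lift in cfg:
        J=cv2.resize(I,(1200,1200),interpolation=2)
        L=blockpts(ang,lift)
        f=lambda q:np.int32((proj("side",q)+off-[290,150]+.5)*15)
        for q in L: cv2.polylines(J,[f(q)],True,(0,255,0),1)
        for i in range(4): cv2.line(J,*[tuple(map(int,f([L[k][i]])[0])) for k in(0,1)],(0,0,255),1)
        out.append(J[350:900,350:750])
    cv2.imwrite(f"pics/{name}.png",np.hstack(out))
E
python3 - <<'E'
from h import *
overlay("pics/L3_raw.png","L3o",[(0,1.8),(6.6,1.8)])
E
```

```text
(no output)
```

View pics/L3o.png

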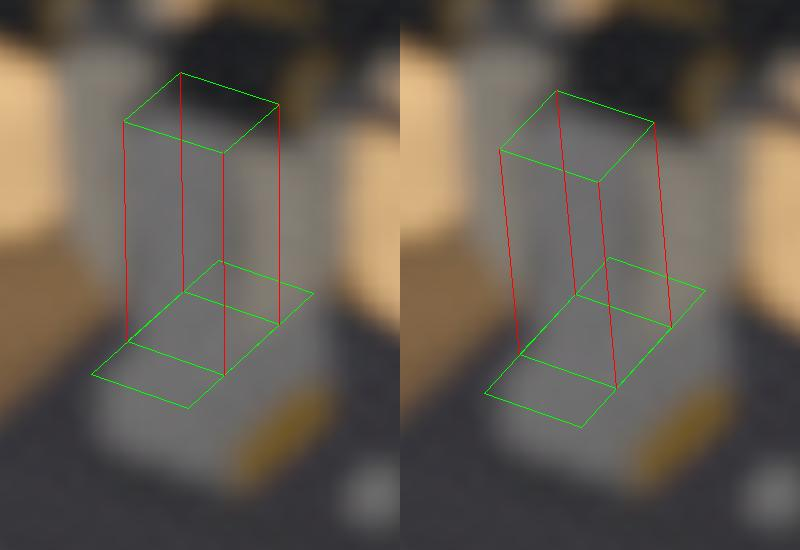

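```bash
sed -i 's/off=(-.58,.31)/off=(.58,-.31)/' h.py; sed -i 's/        L=blockpts/        J=np.uint8(np.clip((J.astype(float)-60)*2.2,0,255)); L=blockpts/' h.py; python3 - <<'E'
from h import *
overlay("pics/L3_raw.png","L3o",[(0,1.8),(6.6,1.8)])
E
```

```text
(no output)
```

View pics/L3o.png

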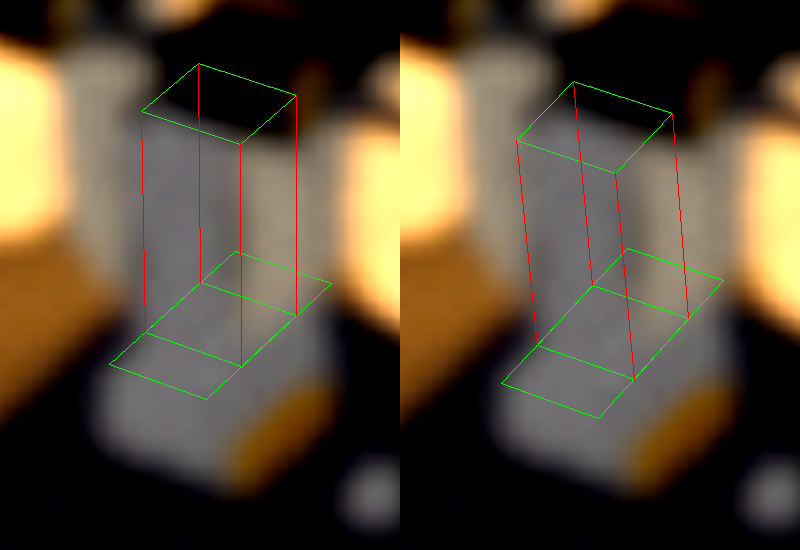

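>>> {"op": "arm_command", "data": {"moves": [[-0.2, 0, 0.2, 0, 0], [-0.22, 0, 0.4, 0, 0], [-0.24, 0, 0.6, 0, 0], [-0.27, 0, 0.8, 0, 0], [-0.3, 0, 1.0, 0, 0], [-0.33, 0, 1.2, 0, 0], [-0.36, 0, 1.4, 0, 0], [-0.38, 0, 1.6, 0, 0], [-0.4, 0, 1.7, 0, 0], [-0.4, 0, 1.7, 0, 0]]}}

```text
time: 7.25
tool_pos: [559.0, -176.6, 246.2]
tcp_rot: [-0.396, 1.56, -1.815]
contact_force: [3.3, 12.6, -14.4]
grip_width: 23.6
```

```bash
python3 - <<'E'
from h import *
from plant import bot
rep(bot.get_obs(),bot,"R1",False)
E
```

```text
t 7.25 fixt-frame move [-1.25 -5.16  2.9 ] angle if pivot -5.0 F [  5.2  11.9 -14.4] M [ 2.33 -1.21 -0.14] w 23.6
```

>>> {"op": "arm_command", "data": {"moves": [[-0.15, 0, 0.3, 0, 0], [-0.2, 0, 0.4, 0, 0], [-0.22, 0, 0.47, 0, 0], [-0.24, 0, 0.47, 0, 0]]}}

```text
time: 7.65
tool_pos: [559.5, -178.2, 246.1]
tcp_rot: [-1.255, 1.564, -2.674]
contact_force: [4.3, 11.9, -14.1]
grip_width: 23.8
```

```bash
python3 - <<'E'
from h import *
from plant import bot
rep(bot.get_obs(),bot,"R2")
overlay("pics/R2_raw.png","R2o",[(0,3),(-6.7,3)])
E
```

```text
t 7.65 fixt-frame move [-1.37 -5.59  2.84] angle if pivot -5.43 F [  6.1  11.1 -14.1] M [ 1.9  -1.59 -0.13] w 23.82
```

View pics/R2o.png

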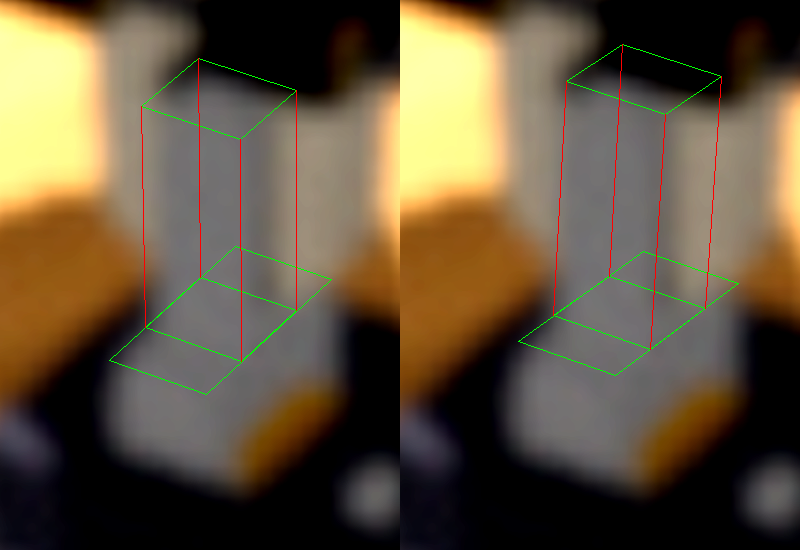

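>>> {"op": "arm_command", "data": {"moves": [[-0.15, 0.05, 0.35, 0, 0], [-0.2, 0.05, 0.45, 0, 0], [-0.22, 0.05, 0.55, 0, 0], [-0.22, 0.05, 0.55, 0, 0]]}}

```text
time: 8.1
tool_pos: [560.6, -180.2, 246.1]
tcp_rot: [-2.218, 1.56, 2.646]
contact_force: [2.9, 14.8, -10.5]
grip_width: 23.9
```

```bash
python3 - <<'E'
from h import *
from plant import bot
rep(bot.get_obs(),bot,"R2",False)
E
```

```text
t 8.1 fixt-frame move [-0.94 -6.26  2.82] angle if pivot -6.08 F [  5.1  14.2 -10.5] M [ 2.45 -1.49 -0.07] w 23.94
```

>>> {"op": "arm_command", "data": {"moves": [[-0.35, 0, -0.2, 0, 0], [-0.45, 0, -0.4, 0, 0], [-0.5, 0, -0.6, 0, 0], [-0.55, 0, -0.8, 0, 0], [-0.6, 0, -1.0, 0, 0], [-0.65, 0, -1.2, 0, 0], [-0.7, 0, -1.4, 0, 0], [-0.75, 0, -1.6, 0, 0], [-0.8, 0, -1.75, 0, 0], [-0.8, 0, -1.85, 0, 0]]}}

```text
time: 9.1
tool_pos: [558.1, -163.3, 250.8]
tcp_rot: [-2.015, 1.56, 2.849]
contact_force: [7.7, -11.6, -28.6]
grip_width: 23.7
```

```bash
python3 - <<'E'
from h import *
from plant import bot
rep(bot.get_obs(),bot,"L4")
overlay("pics/L4_raw.png","L4o",[(0,3),(5,5)])
E
```

```text
t 9.1 fixt-frame move [-1.05 10.51  7.49] angle if pivot 9.4 F [  5.9 -12.7 -28.6] M [-2.33 -1.53 -0.11] w 23.74
```

View pics/L4o.png

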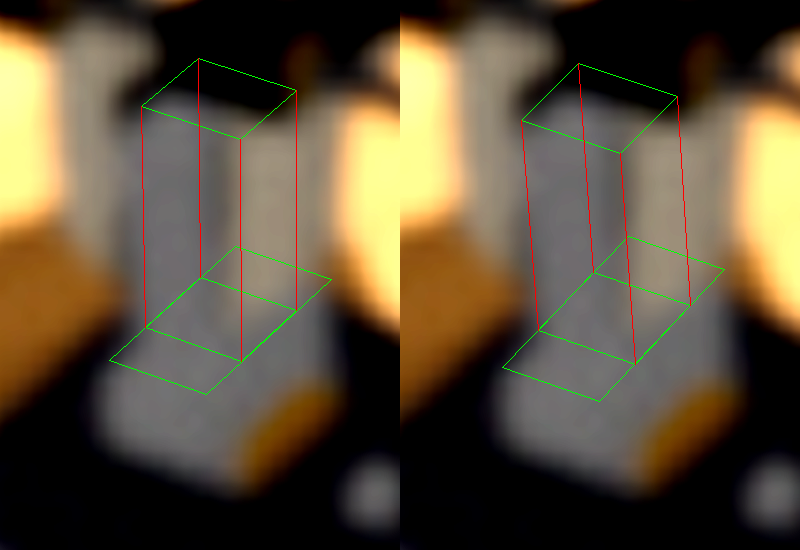

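```bash
python3 - <<'E'
from h import *
out=[]
for n in("L3","R2","L4"):
    I=cv2.imread(f"pics/{n}_raw.png")[174:210,310:340]
    J=cv2.resize(I,None,fx=8.8,fy=16,interpolation=cv2.INTER_LANCZOS4) if 0 else cv2.resize(I,None,fx=8.8,fy=8.8*1.85,interpolation=2)
    J=np.uint8(np.clip((J.astype(float)-55)*2.2,0,255))
    for k in range(0,30,5): cv2.line(J,(int(k*8.8),0),(int(k*8.8),J.shape[0]),(0,255,0),1)
    for k in range(0,36,5): cv2.line(J,(0,int(k*16.28)),(J.shape[1],int(k*16.28)),(0,255,0),1)
    out.append(J)
cv2.imwrite("pics/cmp.png",np.hstack(out)); print(out[0].shape)
E
```

```text
(586, 264, 3)
```

View pics/cmp.png

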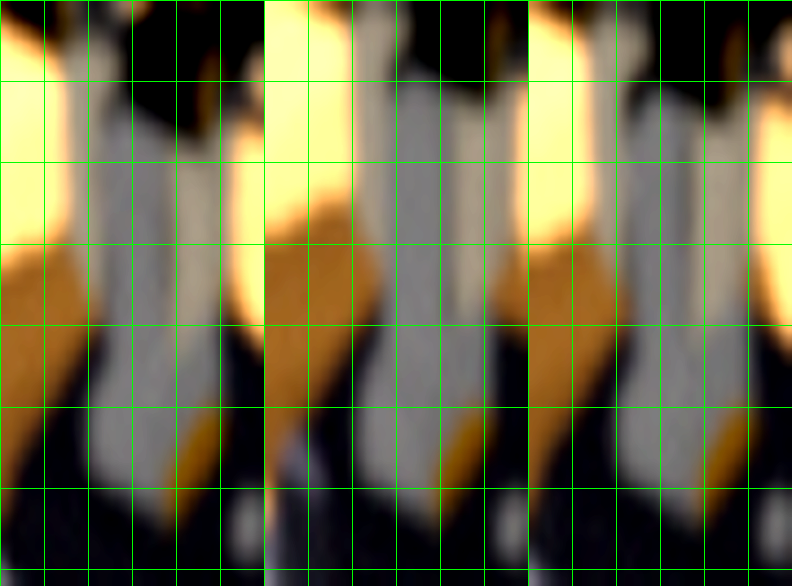

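```bash
python3 - <<'E'
from h import *
R=Ro.from_euler("z",FW).as_matrix()
b=proj("side",[FX,FY,84])[0]
for d in([1,0,0],[0,1,0],[0,0,1]): print(d,(proj("side",[R@np.array(d)*10.+[FX,FY,84]])[0]-b)/10)
def corr(a,b,box):
    x0,y0,x1,y1=box
    T=cv2.imread(a)[y0:y1,x0:x1]; I=cv2.imread(b)
    T=cv2.resize(T,None,fx=8,fy=8,interpolation=2); S=cv2.resize(I[y0-8:y1+8,x0-8:x1+8],None,fx=8,fy=8,interpolation=2)
    r=cv2.matchTemplate(S,T,cv2.TM_CCOEFF_NORMED); _,m,_,l=cv2.minMaxLoc(r); return (np.array(l)/8-8).round(2),round(m,3)
for n in("R2","L4"):
    print(n,"post",corr("pics/L3_raw.png",f"pics/{n}_raw.png",(320,180,336,194)),"finger L",corr("pics/L3_raw.png",f"pics/{n}_raw.png",(312,175,322,193)),
     "lower",corr("pics/L3_raw.png",f"pics/{n}_raw.png",(318,196,330,207)))
E
```

```text
[1, 0, 0] [-0.27042651 -0.09097653]
[0, 1, 0] [-0.17053495  0.15143373]
[0, 0, 1] [-0.0025647  -0.26867234]
R2 post (array([ 2.38, -2.5 ]), 0.976) finger L (array([ 2.5 , -2.38]), 0.995) lower (array([0.38, 0.12]), 0.994)
L4 post (array([-0.62, -1.62]), 0.966) finger L (array([-0.38, -1.25]), 0.988) lower (array([0.12, 0.  ]), 0.997)
```

```bash
cat >> h.py <<'E'
def slope(raw,show=False):
    I=cv2.imread(raw).astype(float); D=I[...,0]-I[...,2]; D=cv2.GaussianBlur(D,(0,0),.6)
    res=[]
    for v in range(181,194):
        r=D[v,314:342]; 
        if show: print(v,np.round(r).astype(int).tolist())
E
python3 - <<'E'
from h import *
slope("pics/L4_raw.png",True);print();slope("pics/R2_raw.png",True)
E
```

```text
181 [-87, -80, -63, -37, -20, -14, -11, -6, -2, 0, -1, 0, -1, -3, -6, -10, -11, -12, -13, -15, -18, -28, -49, -69, -76, -74, -68, -58]
182 [-87, -81, -64, -39, -21, -14, -10, -6, -2, 0, 0, -1, 0, -3, -8, -13, -14, -14, -14, -15, -19, -32, -56, -76, -84, -85, -82, -75]
183 [-86, -81, -66, -41, -22, -15, -11, -6, -2, -1, -1, -1, -1, -3, -8, -13, -15, -15, -15, -16, -19, -34, -60, -79, -86, -87, -86, -81]
184 [-86, -82, -67, -43, -23, -15, -11, -6, -2, -1, -1, -1, -1, -3, -9, -14, -15, -15, -15, -16, -19, -35, -62, -80, -86, -87, -87, -84]
185 [-86, -82, -69, -46, -25, -16, -11, -7, -2, 0, 0, 0, 0, -3, -9, -14, -15, -15, -15, -16, -20, -37, -63, -80, -86, -87, -87, -84]
186 [-86, -81, -68, -45, -25, -16, -12, -6, -2, 0, -1, 0, 0, -3, -9, -13, -15, -16, -16, -16, -21, -39, -64, -81, -87, -87, -86, -85]
187 [-82, -76, -62, -40, -24, -16, -12, -6, -2, 0, -1, 0, -1, -3, -8, -13, -16, -16, -16, -16, -22, -40, -64, -81, -87, -87, -86, -86]
188 [-72, -66, -55, -38, -25, -18, -13, -6, -2, 0, 0, 0, -1, -3, -9, -13, -16, -16, -16, -16, -21, -39, -64, -80, -86, -87, -87, -87]
189 [-62, -59, -54, -
[... 1705 characters left out ...]
-18, -26, -44, -66, -81, -87]
189 [-58, -57, -57, -57, -58, -56, -52, -43, -31, -17, -6, -1, 0, 0, 0, -1, -4, -9, -14, -16, -16, -18, -22, -31, -46, -64, -78, -85]
190 [-58, -58, -58, -59, -59, -59, -57, -51, -39, -22, -7, -1, 0, 0, -1, -1, -4, -9, -13, -16, -17, -21, -29, -40, -51, -63, -75, -83]
191 [-58, -59, -59, -59, -59, -59, -58, -53, -40, -22, -7, -1, 0, 0, -1, -1, -3, -9, -13, -15, -18, -25, -37, -48, -55, -61, -70, -80]
192 [-59, -59, -60, -60, -59, -58, -55, -48, -32, -15, -4, -1, -1, -1, -1, -2, -3, -7, -11, -12, -14, -23, -36, -47, -53, -58, -66, -77]
193 [-59, -60, -59, -59, -58, -53, -46, -34, -19, -7, -1, 0, 0, 0, -1, -2, -2, -5, -7, -7, -8, -14, -23, -35, -42, -48, -58, -72]
```

```bash
python3 - <<'E'
from h import *
def le(n,v0=178,v1=204):
    I=cv2.imread(f"pics/{n}_raw.png").astype(float); D=cv2.GaussianBlur(I[...,0]-I[...,2],(0,0),.6)
    o=[]
    for v in range(v0,v1):
        r=D[v]; 
        # start from post interior, go left until < -5.5
        u=314+int(np.argmax(r[314:334])); u0=u
        while r[u]>-5.5: u-=1
        o.append(round(u+(-5.5-r[u])/(r[u+1]-r[u]),2))
    return o
print(list(range(178,204)))
for n in("L1","L3","R2","L4"): print(n,le(n))
for ang,l in((2.3,.6),(6.65,1.8),(-5.5,2.8),(9.4,7.5),(0,7.5)):
    L=blockpts(ang,l); q=proj("side",[L[0][0],L[0][3],L[1][0],L[1][3],L[2][0],L[2][3]])+[.58,-.31]; print(ang,l,np.round(q,1).tolist())
E
```

```text
[178, 179, 180, 181, 182, 183, 184, 185, 186, 187, 188, 189, 190, 191, 192, 193, 194, 195, 196, 197, 198, 199, 200, 201, 202, 203]
L1 [np.float64(324.37), np.float64(323.56), np.float64(322.76), np.float64(322.47), np.float64(322.37), np.float64(322.36), np.float64(322.42), np.float64(322.4), np.float64(322.32), np.float64(322.42), np.float64(322.51), np.float64(322.55), np.float64(322.56), np.float64(322.65), np.float64(322.71), np.float64(322.55), np.float64(321.91), np.float64(320.81), np.float64(319.56), np.float64(318.49), np.float64(317.46), np.float64(316.35), np.float64(315.13), np.float64(313.87), np.float64(312.76), np.float64(312.0)]
L3 [np.float64(323.59), np.float64(323.14), np.float64(322.47), np.float64(321.79), np.float64(321.44), np.float64(321.41), np.float64(321.48), np.float64(321.63), np.float64(321.7), np.float64(321.67), np.float64(321.73), np.float64(321.83), np.float64(321.88), np.float64(322.08), np.float64(322.29), np.float64(322.31), np.float64(321.78), np.float64(320.77), np.float64(319.57), np.float64(318.45), np.float64(317.4), np.float64(316.32), np.fl
[... 942 characters left out ...]
loat64(320.83), np.float64(319.63), np.float64(318.48), np.float64(317.47), np.float64(316.43), np.float64(315.27), np.float64(313.94), np.float64(312.83), np.float64(312.17)]
2.3 0.6 [[321.7, 181.2], [328.3, 183.4], [322.3, 195.6], [328.8, 197.8], [319.9, 197.9], [326.4, 200.2]]
6.65 1.8 [[320.6, 182.2], [327.2, 184.4], [322.0, 195.9], [328.4, 198.1], [319.6, 198.4], [326.1, 200.7]]
-5.5 2.8 [[323.6, 178.6], [330.2, 180.8], [323.0, 194.1], [329.4, 196.3], [320.6, 195.9], [327.1, 198.1]]
9.4 7.5 [[319.7, 181.7], [326.4, 183.9], [321.6, 194.9], [328.1, 197.2], [319.2, 197.6], [325.7, 199.9]]
0 7.5 [[322.2, 178.7], [328.8, 180.9], [322.5, 193.5], [329.0, 195.7], [320.1, 195.7], [326.6, 197.9]]
```

```bash
python3 - <<'E'
from h import *
for n in("L1","L3","R2","L4"):
    I=cv2.imread(f"pics/{n}_raw.png").mean(2)
    o=[]
    for v in range(195,207):
        r=I[v]; u=324
        while r[u]>85 and u>305: u-=1
        o.append(float(round(u+(85-r[u])/(r[u+1]-r[u]),2)))
    p=[]
    for u in range(318,330):
        c=I[:,u]; v=200
        while c[v]>85: v+=1
        p.append(float(round(v-1+(85-c[v-1])/(c[v]-c[v-1]),2)))
    print(n,o,p)
    print(I[196:210,321].round().astype(int).tolist(), I[196:210,325].round().astype(int).tolist())
E
```

```text
L1 [321.8, 321.47, 320.62, 319.95, 319.79, 319.71, 319.81, 320.29, 321.46, 324.42, 326.87, 353.33] [182.4, 215.67, 201.42, 202.74, 203.22, 203.52, 203.82, 204.25, 204.51, 204.68, 204.79, 204.27]
[77, 91, 103, 106, 107, 104, 97, 81, 63, 54, 55, 59, 57, 57] [111, 111, 109, 111, 112, 111, 110, 105, 90, 71, 57, 54, 57, 58]
L3 [321.63, 321.34, 320.52, 319.81, 319.61, 319.56, 319.63, 320.0, 321.48, 324.42, 327.82, 413.0] [272.0, 211.67, 202.0, 202.71, 203.26, 203.5, 203.8, 204.24, 204.5, 204.69, 204.81, 204.43]
[79, 93, 104, 107, 108, 106, 97, 80, 62, 55, 55, 58, 58, 58] [111, 111, 111, 111, 110, 111, 108, 104, 90, 69, 56, 54, 56, 59]
R2 [322.22, 321.4, 320.8, 320.45, 320.28, 320.21, 320.24, 320.58, 321.5, 324.33, 327.05, 346.25] [287.0, inf, 203.0, 202.58, 203.27, 203.57, 203.84, 204.31, 204.58, 204.76, 205.0, 204.81]
[78, 89, 97, 99, 100, 99, 93, 79, 63, 55, 57, 57, 60, 57] [111, 109, 110, 113, 113, 112, 110, 106, 92, 70, 57, 55, 56, 56]
L4 [321.55, 321.25, 320.56, 319.83, 319.66, 319.59, 319.73, 320.22, 321.56, 324.45, 327.88, 367.0] [206.45, inf, 201.62, 202.7, 203.18, 203.5, 203.77, 204.25, 204.46, 204.78, 204.96, 204.81]
[81, 93, 104, 107, 107, 104, 97, 80, 61, 55, 55, 57, 59, 57] [110, 111, 110, 111, 110, 109, 110, 104, 90, 69, 57, 56, 56, 57]<stdin>:13: RuntimeWarning: divide by zero encountered in scalar divide
```

>>> {"op": "arm_command", "data": {"moves": [[-0.55, 0, 0.15, 0, 0], [-0.6, 0, 0.3, 0, 0], [-0.65, 0, 0.45, 0, 0], [-0.7, 0, 0.6, 0, 0], [-0.75, 0, 0.75, 0, 0], [-0.8, 0, 0.9, 0, 0], [-0.85, 0, 1.0, 0, 0]]}}

```text
time: 9.85
tool_pos: [559.1, -170.6, 253.4]
tcp_rot: [-2.299, 1.55, 2.564]
contact_force: [8.5, 7.4, -36.7]
grip_width: 24.2
```

```bash
python3 - <<'E'
from h import *
from plant import bot
rep(bot.get_obs(),bot,"R3")
overlay("pics/R3_raw.png","R3o",[(0,11),(3,8)])
E
```

```text
t 9.85 fixt-frame move [-1.96  4.54 10.15] angle if pivot 3.92 F [  9.5   6.  -36.7] M [ 1.14 -2.54 -0.03] w 24.2
```

View pics/R3o.png

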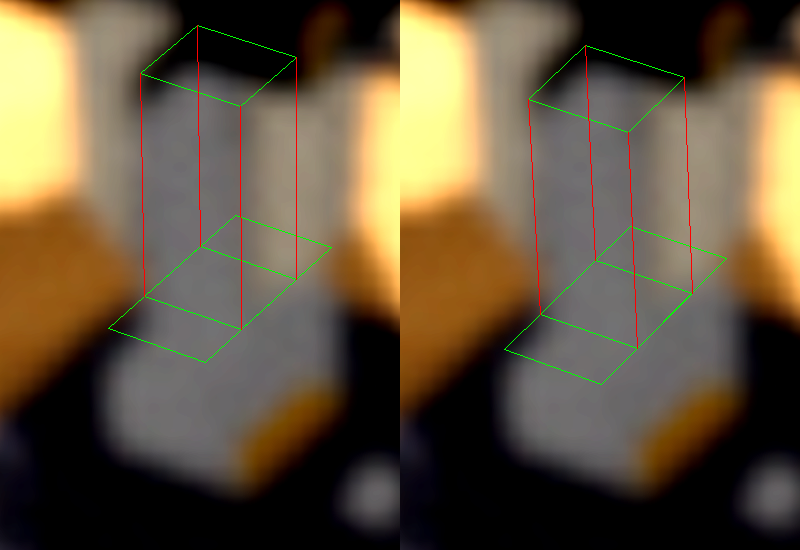

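```bash
cat >> h.py <<'E'
def prof(n):
    I=cv2.imread(f"pics/{n}_raw.png").astype(float); I=cv2.GaussianBlur(I,(0,0),.5)
    o=[]
    for v in range(186,205):
        g=I[v,325]; d=np.linalg.norm(I[v]-g,axis=1); u=325
        while d[u]<22 and u>305: u-=1
        o.append(float(round(u+(d[u]-22)/(d[u]-d[u+1]),1)))
    return o
E
python3 - <<'E'
from h import *
print(list(range(186,205)))
for n in("L1","L3","R2","L4","R3"): print(n,prof(n))
E
```

```text
[186, 187, 188, 189, 190, 191, 192, 193, 194, 195, 196, 197, 198, 199, 200, 201, 202, 203, 204]
L1 [320.4, 320.1, 320.1, 319.1, 319.9, 320.5, 321.5, 322.4, 322.7, 322.7, 322.4, 321.7, 320.8, 320.6, 320.6, 320.7, 321.2, 322.4, 323.1]
L3 [319.9, 319.7, 319.6, 319.0, 319.0, 319.7, 320.6, 322.0, 322.3, 322.4, 322.2, 321.6, 320.8, 320.5, 320.3, 320.5, 321.0, 322.1, 323.2]
R2 [320.9, 320.6, 321.0, 322.0, 322.5, 322.9, 323.3, 323.5, 323.5, 323.1, 322.4, 321.6, 321.2, 321.1, 321.1, 321.2, 321.5, 322.5, 323.2]
L4 [319.4, 319.1, 318.2, 318.2, 319.0, 321.2, 321.6, 322.0, 322.2, 322.3, 322.0, 321.5, 320.7, 320.5, 320.4, 320.6, 321.1, 322.3, 323.2]
R3 [319.8, 319.1, 319.9, 320.6, 321.5, 322.2, 322.5, 322.7, 322.9, 322.8, 322.1, 321.4, 320.8, 320.7, 320.7, 320.9, 321.4, 322.3, 323.3]
```

```bash
python3 - <<'E'
from h import *
out=[]
for n in("side0","L3","R2","R3"):
    I=cv2.imread(f"pics/{n}_raw.png" if n!="side0" else "pics/side0.png")[188:212,308:340]
    J=cv2.resize(I,None,fx=12.4,fy=12.4,interpolation=cv2.INTER_NEAREST)
    if n!="side0": J=np.uint8(np.clip((J.astype(float)-45)*3,0,255))
    out.append(J)
cv2.imwrite("pics/nn.png",np.vstack([np.hstack(out[:2]),np.hstack(out[2:])]))
E
```

```text
(no output)
```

View pics/nn.png

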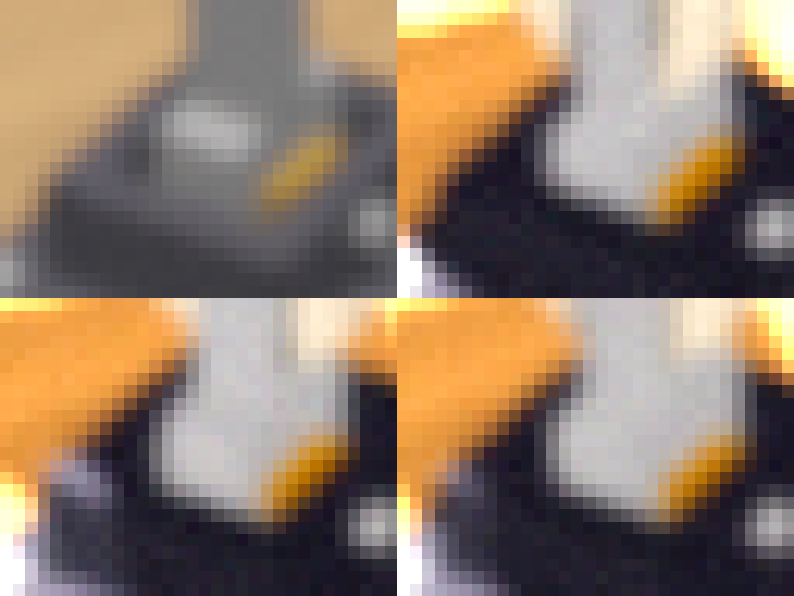

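```bash
python3 - <<'E'
from h import *
print(list(range(184,206)))
for n in("L1","L3","R2","L4","R3"):
    I=cv2.imread(f"pics/{n}_raw.png").astype(float); o=[]
    for v in range(188,204):
        r=I[v].mean(1); c=[int(x) for x in r[328:342]]; 
        o.append(c)
    print(n); print(np.array(o))
E
python3 - <<'E'
import sys; sys.path.insert(0,'.')
from h import *
for ang,l in((2.3,.6),(6.65,1.8),(-5.5,2.8),(-5.5,0),(9,7.5),(8,3),(4,10),(4,3)):
    L=blockpts(ang,l); q=proj("side",[L[2][1],L[2][2],L[2][3]])+[.58,-.31]; print(ang,l,np.round(q,1).tolist())
E
```

```text
[184, 185, 186, 187, 188, 189, 190, 191, 192, 193, 194, 195, 196, 197, 198, 199, 200, 201, 202, 203, 204, 205]
L1
[[103 102 111 121 124 122 121 119 124 144 161 170 170 171]
 [103 102 110 120 124 122 119 116 120 135 155 167 171 173]
 [104 101 111 120 123 122 119 114 111 119 139 158 168 173]
 [103 101 110 121 123 122 116 110 104 104 117 141 161 170]
 [105 102 111 121 123 120 112 100  94  94 101 120 147 166]
 [105 103 110 119 118 114 103  89  80  82  88 105 137 161]
 [108 105 109 113 113 109  97  80  66  65  70  90 122 146]
 [109 108 107 110 110 106  96  79  62  55  56  67  88 111]
 [111 107 108 108 108 104  95  79  62  56  55  54  61  70]
 [109 109 107 105 108 104  95  79  62  57  56  54  53  54]
 [108 107 107 107 105 101  92  76  63  57  56  54  54  53]
 [107 107 107 104  99  94  86  73  60  56  55  54  55  55]
 [107 106 104  97  92  85  78  68  59  55  54  53  54  57]
 [105 103  98  90  83  78  72  63  55  55  58  54  56  55]
 [105  98  91  83  77  71  64  58  55  56  57  54  55  55]
 [100  93  84  76  70  63  58  57  57  60  65  63  59  55]]
L3
[[103 107 118 124 125 122 118 123 139 
[... 3494 characters left out ...]
56  55  54  55  54]
 [107 106 106 100  94  88  82  74  62  56  54  54  54  55]
 [106 104 100  94  87  80  73  64  58  55  53  54  55  54]
 [104  99  93  85  79  72  63  59  56  56  56  55  55  55]
 [104  97  86  78  71  64  57  54  57  61  65  62  57  55]]
2.3 0.6 [[328.4, 189.8], [334.7, 192.0], [326.4, 200.2]]
6.65 1.8 [[328.0, 189.4], [334.4, 191.6], [326.1, 200.7]]
-5.5 2.8 [[329.0, 189.6], [335.3, 191.7], [327.1, 198.1]]
-5.5 0 [[328.9, 190.3], [335.3, 192.5], [327.0, 198.9]]
9 7.5 [[327.6, 188.0], [334.0, 190.2], [325.7, 199.9]]
8 3 [[327.8, 189.1], [334.2, 191.2], [326.0, 200.7]]
4 10 [[328.1, 187.4], [334.5, 189.6], [326.2, 198.1]]
4 3 [[328.2, 189.1], [334.6, 191.3], [326.3, 199.9]]
```

```bash
python3 - <<'E'
from h import *
for n in("L1","L3","R2","L4","R3"):
    I=cv2.imread(f"pics/{n}_raw.png").astype(float).mean(2); o=[]
    for u in range(322,333):
        c=I[:,u]; v=186
        while c[v]>80 and v>165: v-=1
        o.append(float(round(v+(80-c[v])/(c[v+1]-c[v]),2)))
    print(n,o)
for n,ang,l in(("L1",2.3,.6),("L3",6.65,1.8),("R2",-5.5,2.8),("R2b",-5.5,0),("L4",9,7.5),("L4b",8,3),("R3",4,10),("R3b",4,3)):
    L=blockpts(ang,l); q=proj("side",L[0])+[.58,-.31]; print(n,ang,l,np.round(q,1).tolist())
E
```

```text
L1 [174.86, 175.32, 179.61, 179.75, 180.03, 180.47, 180.72, 180.87, 181.05, 181.33, 181.59]
L3 [175.78, 179.0, 180.14, 180.57, 180.94, 181.29, 181.65, 181.91, 182.02, 182.21, 182.22]
R2 [172.47, 172.97, 173.19, 178.16, 178.02, 178.05, 178.35, 178.68, 179.02, 179.26, 179.4]
L4 [180.25, 179.56, 179.24, 179.32, 179.58, 179.93, 180.18, 180.4, 180.63, 180.69, 180.35]
R3 [172.26, 179.15, 178.38, 177.67, 177.5, 177.65, 178.02, 178.33, 178.53, 178.71, 178.74]
L1 2.3 0.6 [[321.7, 181.2], [325.5, 177.7], [332.1, 179.9], [328.3, 183.4]]
L3 6.65 1.8 [[320.6, 182.2], [324.4, 178.3], [331.0, 180.4], [327.2, 184.4]]
R2 -5.5 2.8 [[323.6, 178.6], [327.4, 176.0], [334.0, 178.1], [330.2, 180.8]]
R2b -5.5 0 [[323.6, 179.4], [327.4, 176.8], [333.9, 178.9], [330.2, 181.6]]
L4 9 7.5 [[319.8, 181.5], [323.6, 177.4], [330.2, 179.5], [326.5, 183.8]]
L4b 8 3 [[320.2, 182.3], [324.0, 178.2], [330.6, 180.4], [326.8, 184.5]]
R3 4 10 [[321.1, 179.2], [324.9, 175.6], [331.5, 177.7], [327.7, 181.4]]
R3b 4 3 [[321.2, 181.1], [325.0, 177.4], [331.6, 179.6], [327.8, 183.3]]
```

```bash
python3 - <<'E'
from h import *
out=[]
for n in("L1","L3","R2","L4","R3"):
    I=cv2.imread(f"pics/{n}_raw.png")[165:211,311:341]
    J=cv2.resize(I,None,fx=5.2,fy=12,interpolation=cv2.INTER_NEAREST)
    out.append(np.uint8(np.clip((J.astype(float)-20)*2.2,0,255)))
cv2.imwrite("pics/nn2.png",np.hstack(out))
E
```

```text
(no output)
```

View pics/nn2.png

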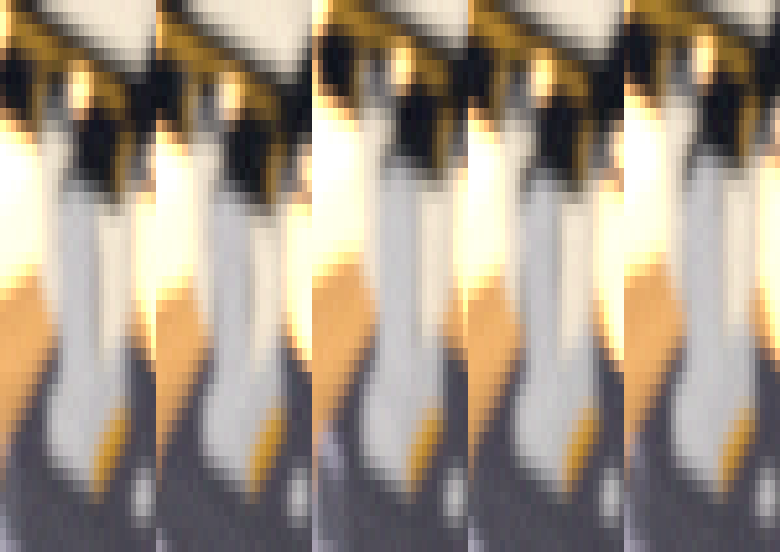

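>>> {"op": "arm_command", "data": {"moves": [[-0.4, 0.05, 0.3, 0, 0], [-0.4, 0.05, 0.45, 0, 0], [-0.42, 0.05, 0.6, 0, 0], [-0.44, 0.05, 0.75, 0, 0], [-0.46, 0.05, 0.9, 0, 0], [-0.48, 0.05, 1.05, 0, 0], [-0.5, 0.05, 1.2, 0, 0], [-0.5, 0.05, 1.2, 0, 0]]}}

```text
time: 10.7
tool_pos: [561.5, -179.4, 254.5]
tcp_rot: [-2.468, 1.542, 2.395]
contact_force: [6.3, 11.7, -21.4]
grip_width: 24.1
```

```bash
python3 - <<'E'
from h import *
from plant import bot
rep(bot.get_obs(),bot,"R4")
print(prof("R4")); print(prof("R2"))
I=cv2.imread("pics/R4_raw.png")[165:211,300:350]
cv2.imwrite("pics/R4n.png",np.uint8(np.clip((cv2.resize(I,None,fx=12,fy=12,interpolation=2).astype(float)-20)*2.2,0,255)))
E
```

```text
t 10.7 fixt-frame move [-1.44 -3.05 11.28] angle if pivot -2.6 F [  8.   10.6 -21.4] M [ 1.93 -2.32 -0.06] w 24.06
[320.7, 321.1, 322.0, 322.6, 322.8, 323.0, 323.0, 323.3, 323.2, 322.6, 321.7, 321.3, 321.0, 321.0, 321.1, 321.2, 321.4, 322.3, 323.2]
[320.9, 320.6, 321.0, 322.0, 322.5, 322.9, 323.3, 323.5, 323.5, 323.1, 322.4, 321.6, 321.2, 321.1, 321.1, 321.2, 321.5, 322.5, 323.2]
```

View pics/R4n.png

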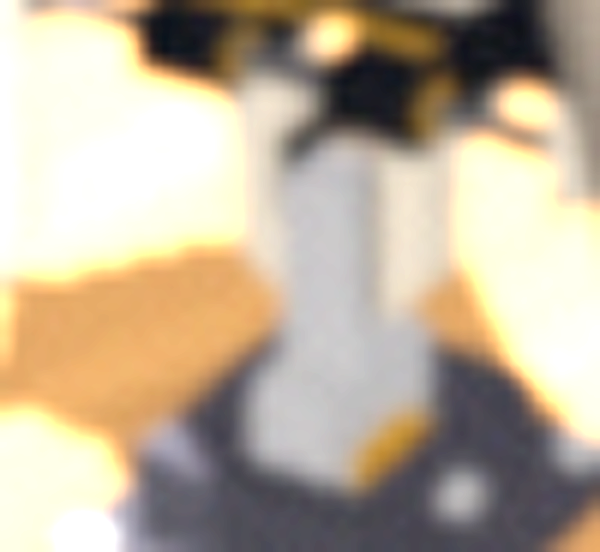

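>>> {"op": "arm_command", "data": {"moves": [[-0.42, 0.05, 0.35, 0, 0], [-0.44, 0.1, 0.5, 0, 0], [-0.46, 0.1, 0.65, 0, 0], [-0.48, 0.1, 0.75, 0, 0], [-0.48, 0.1, 0.75, 0, 0]]}}

```text
time: 11.25
tool_pos: [563.2, -183.3, 254.7]
tcp_rot: [-2.538, 1.531, 2.325]
contact_force: [5.8, 13.6, -24.1]
grip_width: 23.9
```

```bash
python3 - <<'E'
from h import *
from plant import bot
rep(bot.get_obs(),bot,"R5")
print(prof("R5"))
E
```

```text
t 11.25 fixt-frame move [-1.07 -5.55 11.5 ] angle if pivot -4.7 F [  7.9  12.5 -24.1] M [ 1.98 -2.17 -0.08] w 23.9
[320.9, 321.8, 322.5, 322.9, 323.0, 323.0, 323.2, 323.4, 323.0, 322.4, 321.6, 321.3, 321.3, 321.3, 321.2, 321.2, 321.5, 322.4, 323.3]
```

>>> {"op": "arm_command", "data": {"moves": [[-0.45, 0.05, 0.35, 0, 0], [-0.47, 0.05, 0.5, 0, 0], [-0.49, 0.05, 0.6, 0, 0], [-0.5, 0.05, 0.6, 0, 0]]}}

```text
time: 11.7
tool_pos: [564.3, -185.7, 254.7]
tcp_rot: [-2.584, 1.519, 2.279]
contact_force: [5.8, 12.6, -26.7]
grip_width: 23.9
```

```bash
python3 - <<'E'
from h import *
from plant import bot
rep(bot.get_obs(),bot,"R6")
print(prof("R6"))
E
```

```text
t 11.7 fixt-frame move [-1.05 -6.42 11.58] angle if pivot -5.43 F [  7.7  11.5 -26.7] M [ 2.   -2.38 -0.09] w 23.9
[321.4, 321.9, 322.6, 323.0, 323.2, 323.1, 323.3, 323.4, 323.1, 322.3, 321.5, 321.3, 321.4, 321.3, 321.2, 321.3, 321.6, 322.5, 323.3]
```

>>> {"op": "arm_command", "data": {"moves": [[-0.47, 0.05, 0.4, 0, 0], [-0.48, 0.05, 0.55, 0, 0], [-0.49, 0.05, 0.7, 0, 0], [-0.5, 0.05, 0.75, 0, 0], [-0.5, 0.05, 0.75, 0, 0]]}}

```text
time: 12.25
tool_pos: [565.7, -189.4, 254.7]
tcp_rot: [-2.617, 1.508, 2.247]
contact_force: [6.4, 15.0, -24.9]
grip_width: 24.4
```

```bash
python3 - <<'E'
from h import *
from plant import bot
rep(bot.get_obs(),bot,"R7")
print(prof("R7"))
overlay("pics/R7_raw.png","R7o",[(-6.5,3),(-6.5,7)])
E
```

```text
t 12.25 fixt-frame move [-0.92 -8.54 11.7 ] angle if pivot -7.19 F [  8.6  13.8 -24.9] M [ 2.16 -2.35 -0.13] w 24.36
[321.7, 322.6, 323.0, 323.2, 323.2, 323.2, 323.5, 323.5, 323.0, 322.0, 321.6, 321.5, 321.5, 321.4, 321.3, 321.3, 321.6, 322.3, 323.2]
```

View pics/R7o.png

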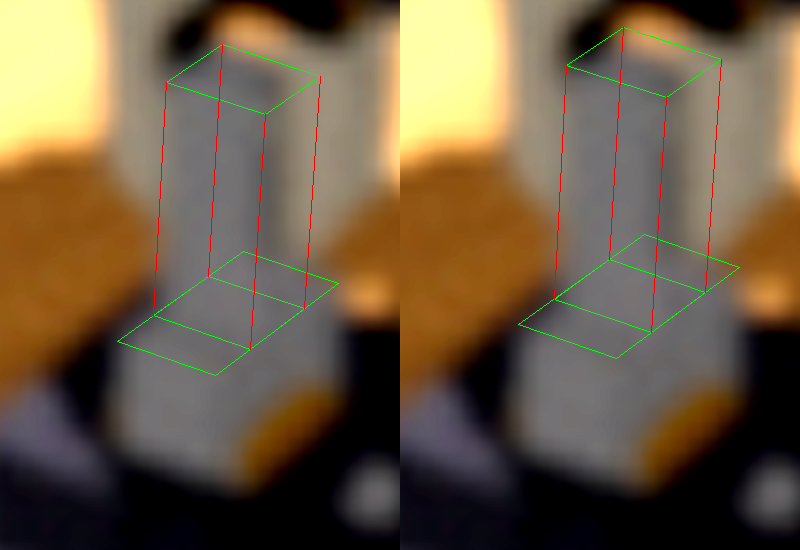

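>>> {"op": "arm_command", "data": {"moves": [[-0.5, 0, -0.15, 0, 0], [-0.52, 0, -0.3, 0, 0], [-0.54, 0, -0.45, 0, 0], [-0.56, 0, -0.6, 0, 0], [-0.58, 0, -0.75, 0, 0], [-0.6, 0, -0.9, 0, 0], [-0.6, 0, -0.95, 0, 0]]}}

```text
time: 13.0
tool_pos: [564.8, -181.0, 257.2]
tcp_rot: [-2.598, 1.508, 2.265]
contact_force: [6.9, -7.7, -30.2]
grip_width: 23.9
```

```bash
python3 - <<'E'
from h import *
from plant import bot
rep(bot.get_obs(),bot,"C1")
print(prof("C1"))
overlay("pics/C1_raw.png","C1o",[(0,3),(0,8)])
E
```

```text
t 13.0 fixt-frame move [-0.65 -0.14 14.26] angle if pivot -0.12 F [  5.7  -8.6 -30.2] M [-2.07 -2.08 -0.23] w 23.94
[320.2, 320.8, 321.5, 322.2, 322.5, 322.5, 322.7, 322.9, 322.7, 322.2, 321.3, 320.8, 320.8, 320.9, 320.9, 321.1, 321.5, 322.3, 323.3]
```

View pics/C1o.png

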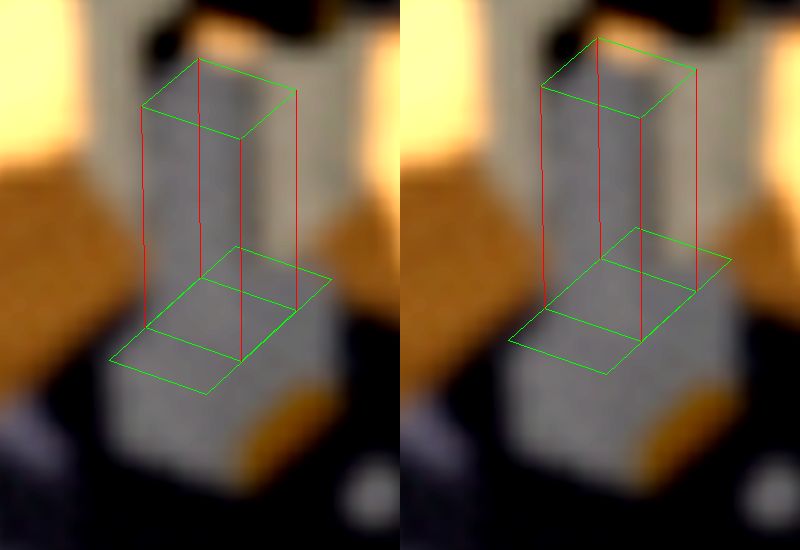

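>>> {"op": "arm_command", "data": {"moves": [[-0.65, 0, -0.1, 0, 0], [-0.75, 0, -0.1, 0, 0], [-0.85, 0, -0.1, 0, 0], [-0.9, 0, -0.1, 0, 0], [-0.95, 0, -0.1, 0, 0], [-0.95, 0, -0.1, 0, 0]]}}

```text
time: 13.65
tool_pos: [564.6, -179.6, 260.1]
tcp_rot: [-2.569, 1.5, 2.293]
contact_force: [9.6, -1.0, -43.4]
grip_width: 24.6
```

```bash
python3 - <<'E'
from h import *
from plant import bot
rep(bot.get_obs(),bot,"C2")
print(prof("C2"))
overlay("pics/C2_raw.png","C2o",[(0,8),(0,12)])
E
```

```text
t 13.65 fixt-frame move [-1.51  2.12 17.15] angle if pivot 1.66 F [  9.4  -2.4 -43.4] M [-0.97 -2.53 -0.15] w 24.64
[320.2, 321.0, 321.8, 322.4, 322.6, 322.5, 322.7, 322.9, 322.7, 322.2, 321.5, 320.8, 320.9, 320.9, 320.9, 321.1, 321.4, 322.5, 323.3]
```

View pics/C2o.png

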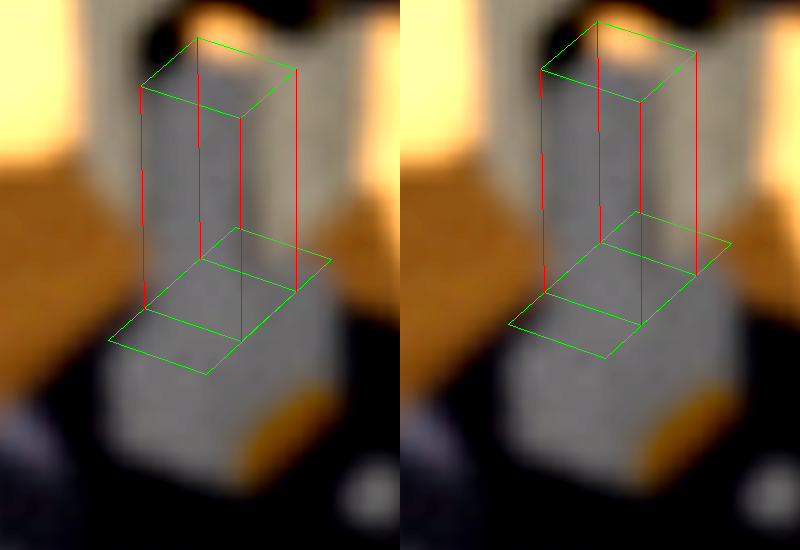

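Comparing the frames, the fingers slipped up the post on that straight pull, at about 43 N, while the block stayed put. Lift so far is about 6 to 7 mm. I'll slide the pads back down the post without letting go, then keep rocking with a lighter lift.

>>> {"op": "arm_command", "data": {"moves": [[0.2, 0, 0, 0, 0], [0.4, 0, 0, 0, 0], [0.6, 0, 0, 0, 0], [0.8, 0, 0, 0, 0], [1.0, 0, 0, 0, 0]]}}

```text
time: 14.2
tool_pos: [566.2, -179.5, 257.6]
tcp_rot: [-2.668, 1.511, 2.195]
contact_force: [-4.7, 2.7, 41.4]
grip_width: 23.8
```

```bash
python3 - <<'E'
from h import *
from plant import bot
rep(bot.get_obs(),bot,"D1")
print(prof("D1"))
E
```

```text
t 14.2 fixt-frame move [ 1.84  0.95 14.56] angle if pivot 0.77 F [-4.2  3.4 41.4] M [ 0.75  0.76 -0.02] w 23.8
[319.5, 320.2, 321.4, 321.7, 321.8, 321.8, 321.9, 322.2, 322.2, 321.5, 320.7, 320.4, 320.3, 320.4, 320.5, 320.6, 321.1, 322.4, 323.2]
```

>>> {"op": "arm_command", "data": {"moves": [[0.9, 0, 0, 0, 0], [1.1, -0.05, 0, 0, 0], [1.3, -0.1, 0, 0, 0], [1.5, -0.1, 0, 0, 0], [1.6, -0.1, 0, 0, 0]]}}

```text
time: 14.75
tool_pos: [565.4, -180.0, 248.9]
tcp_rot: [-2.727, 1.52, 2.137]
contact_force: [-11.4, -1.9, 43.3]
grip_width: 23.7
```

```bash
python3 - <<'E'
from h import *
from plant import bot
rep(bot.get_obs(),bot,"D2")
print(prof("D2"))
E
```

```text
t 14.75 fixt-frame move [ 2.   -0.56  5.79] angle if pivot -0.52 F [-11.5  -0.1  43.3] M [ 0.29  2.04 -0.05] w 23.66
[318.4, 318.8, 319.5, 320.3, 321.2, 321.7, 321.9, 322.4, 322.7, 322.6, 322.1, 321.1, 320.5, 320.2, 320.3, 320.5, 321.0, 322.2, 323.2]
```

```bash
python3 - <<'E'
from h import *
overlay("pics/D2_raw.png","D2o",[(0,0),(0,4)])
E
```

```text
(no output)
```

View pics/D2o.png

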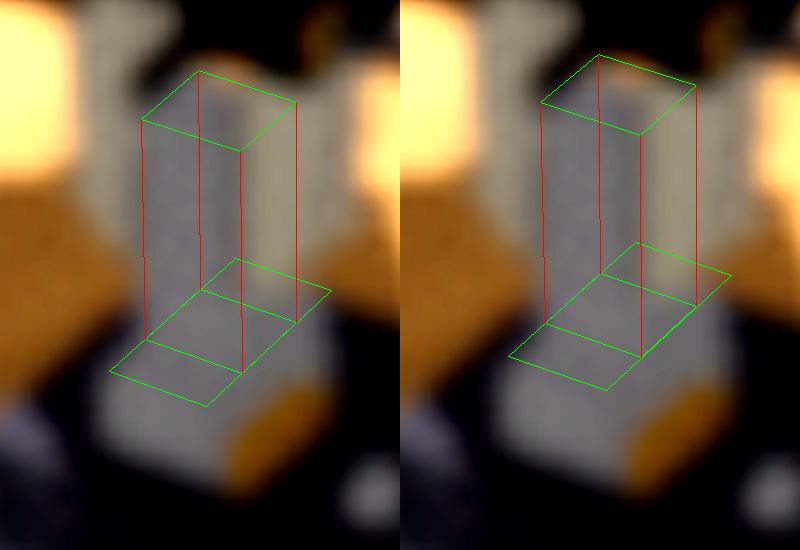

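>>> {"op": "arm_command", "data": {"moves": [[-0.1, -0.1, 0, 0, 0], [-0.3, -0.15, 0, 0, 0], [-0.45, -0.15, -0.15, 0, 0], [-0.47, -0.15, -0.3, 0, 0], [-0.5, -0.15, -0.45, 0, 0], [-0.53, -0.15, -0.6, 0, 0], [-0.56, -0.15, -0.75, 0, 0], [-0.6, -0.15, -0.85, 0, 0], [-0.6, -0.15, -0.9, 0, 0]]}}

```text
time: 15.7
tool_pos: [562.5, -172.9, 251.3]
tcp_rot: [-2.665, 1.52, 2.198]
contact_force: [5.5, -10.6, -29.8]
grip_width: 24.0
```

```bash
python3 - <<'E'
from h import *
from plant import bot
rep(bot.get_obs(),bot,"E1",False)
E
```

```text
t 15.7 fixt-frame move [-0.19  6.66  8.16] angle if pivot 5.92 F [  3.9 -11.3 -29.8] M [-2.35 -1.4  -0.14] w 23.98
```

>>> {"op": "arm_command", "data": {"moves": [[-0.42, 0, 0.2, 0, 0], [-0.44, 0, 0.4, 0, 0], [-0.46, 0, 0.6, 0, 0], [-0.48, 0, 0.8, 0, 0], [-0.5, 0, 1.0, 0, 0], [-0.52, 0, 1.2, 0, 0], [-0.54, 0, 1.4, 0, 0], [-0.57, 0, 1.6, 0, 0], [-0.6, 0, 1.75, 0, 0], [-0.6, 0, 1.75, 0, 0]]}}

```text
time: 16.7
tool_pos: [564.8, -187.2, 252.7]
tcp_rot: [-2.679, 1.51, 2.184]
contact_force: [3.3, 13.1, -20.6]
grip_width: 23.8
```

```bash
python3 - <<'E'
from h import *
from plant import bot
rep(bot.get_obs(),bot,"E2")
print(prof("E2"))
E
```

```text
t 16.7 fixt-frame move [-0.69 -6.23  9.73] angle if pivot -5.41 F [  5.3  12.4 -20.6] M [ 1.98 -1.91 -0.11] w 23.83
[320.9, 321.6, 322.2, 322.8, 323.0, 323.1, 323.3, 323.5, 323.4, 323.0, 321.9, 321.4, 321.3, 321.3, 321.3, 321.2, 321.5, 322.5, 323.3]
```

>>> {"op": "arm_command", "data": {"moves": [[-0.5, 0, -0.2, 0, 0], [-0.53, 0, -0.4, 0, 0], [-0.56, 0, -0.6, 0, 0], [-0.6, 0, -0.8, 0, 0], [-0.63, 0, -1.0, 0, 0], [-0.66, 0, -1.2, 0, 0], [-0.69, 0, -1.35, 0, 0], [-0.7, 0, -1.5, 0, 0], [-0.7, 0, -1.5, 0, 0]]}}

```text
time: 17.65
tool_pos: [563.0, -173.7, 256.6]
tcp_rot: [-2.648, 1.51, 2.215]
contact_force: [6.4, -8.1, -31.7]
grip_width: 24.3
```

```bash
python3 - <<'E'
from h import *
from plant import bot
rep(bot.get_obs(),bot,"E3")
print(prof("E3"))
E
```

```text
t 17.65 fixt-frame move [-0.69  7.22 13.55] angle if pivot 5.93 F [  5.1  -9.  -31.7] M [-2.13 -1.93 -0.14] w 24.29
[319.0, 318.9, 319.4, 320.5, 321.8, 321.9, 322.0, 322.3, 322.5, 322.5, 322.1, 321.3, 320.7, 320.6, 320.6, 320.7, 321.2, 322.3, 323.2]
```

>>> {"op": "arm_command", "data": {"moves": [[-0.45, 0, 0.2, 0, 0], [-0.46, 0, 0.4, 0, 0], [-0.48, 0, 0.6, 0, 0], [-0.5, 0, 0.8, 0, 0], [-0.52, 0, 1.0, 0, 0], [-0.54, 0, 1.2, 0, 0], [-0.56, 0, 1.4, 0, 0], [-0.58, 0, 1.6, 0, 0], [-0.6, 0, 1.8, 0, 0], [-0.6, 0, 1.95, 0, 0]]}}

```text
time: 18.7
tool_pos: [566.0, -190.0, 258.1]
tcp_rot: [-2.673, 1.5, 2.19]
contact_force: [3.4, 12.9, -17.6]
grip_width: 24.3
```

```bash
python3 - <<'E'
from h import *
from plant import bot
rep(bot.get_obs(),bot,"E4")
print(prof("E4"))
overlay("pics/E4_raw.png","E4o",[(-6,3),(-6,7)])
E
```

```text
t 18.7 fixt-frame move [-0.76 -7.83 15.19] angle if pivot -6.27 F [  5.3  12.2 -17.6] M [ 2.   -2.02 -0.12] w 24.3
[322.1, 322.7, 323.1, 323.2, 323.2, 323.3, 323.5, 323.5, 323.0, 322.3, 321.6, 321.5, 321.4, 321.3, 321.3, 321.4, 321.6, 322.5, 323.4]
```

View pics/E4o.png

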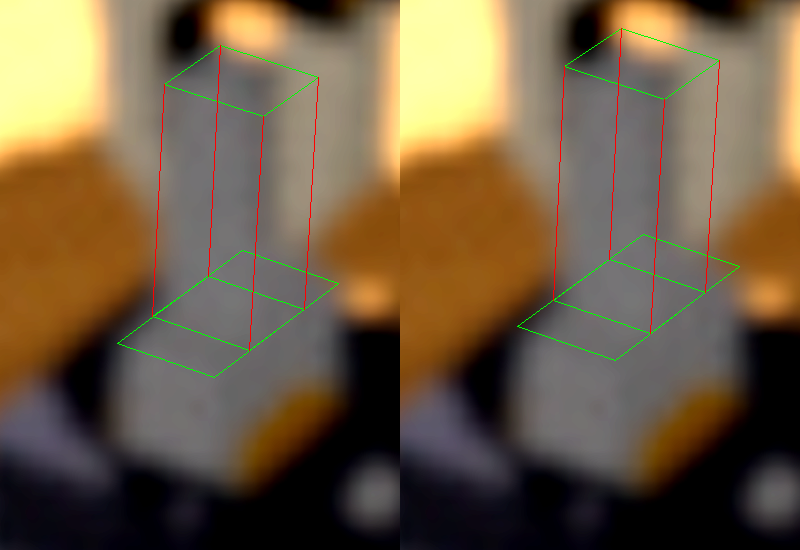

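>>> {"op": "arm_command", "data": {"moves": [[-0.5, 0, -0.4, 0, 0], [-0.53, 0, -0.8, 0, 0], [-0.56, 0, -1.2, 0, 0], [-0.6, 0, -1.6, 0, 0], [-0.65, 0, -1.65, 0, 0], [-0.75, 0, -1.3, 0, 0], [-0.85, 0, -0.9, 0, 0], [-0.95, 0, -0.5, 0, 0], [-1.0, 0, 0, 0, 0], [-1.05, 0, 0.35, 0, 0]]}}

```text
time: 19.75
tool_pos: [566.6, -191.3, 264.0]
tcp_rot: [-2.682, 1.49, 2.182]
contact_force: [5.1, 11.9, -23.8]
grip_width: 24.0
```

```bash
python3 - <<'E'
from h import *
from plant import bot
rep(bot.get_obs(),bot,"E6")
print(prof("E6"))
overlay("pics/E6_raw.png","E6o",[(-6,5),(-6,9)])
E
```

```text
t 19.75 fixt-frame move [-0.93 -7.76 21.2 ] angle if pivot -5.74 F [  6.9  11.  -23.8] M [ 1.67 -2.   -0.2 ] w 24.05
[323.1, 323.3, 323.3, 323.2, 323.2, 323.1, 323.2, 322.9, 322.0, 321.6, 321.5, 321.5, 321.5, 321.4, 321.2, 321.3, 321.6, 322.3, 323.3]
```

View pics/E6o.png

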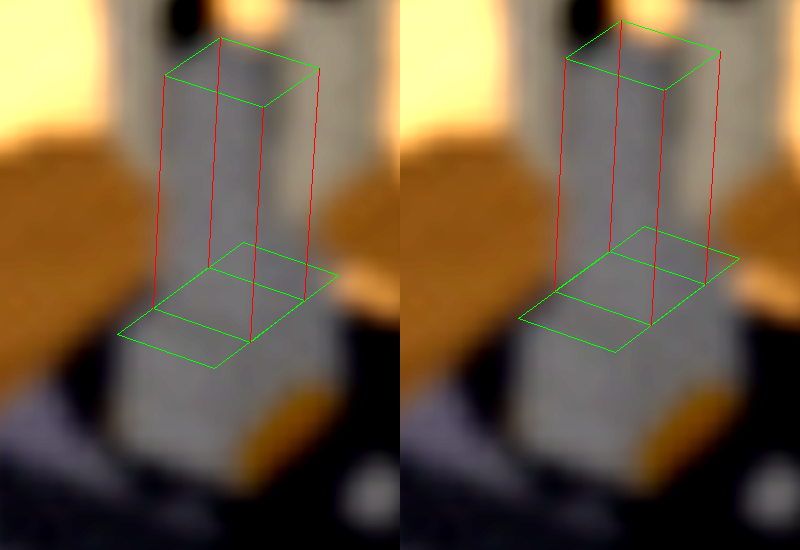

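>>> {"op": "arm_command", "data": {"moves": [[-0.5, 0, -0.45, 0, 0], [-0.53, 0, -0.9, 0, 0], [-0.56, 0, -1.35, 0, 0], [-0.6, 0, -1.7, 0, 0], [-0.65, 0, -1.75, 0, 0], [-0.75, 0, -1.35, 0, 0], [-0.85, 0, -0.9, 0, 0], [-0.95, 0, -0.4, 0, 0], [-1.0, 0, 0, 0, 0], [-1.05, 0, 0.35, 0, 0]]}}

```text
time: 20.8
tool_pos: [567.5, -193.1, 270.0]
tcp_rot: [-2.688, 1.481, 2.175]
contact_force: [5.3, 11.9, -23.5]
grip_width: 24.3
```

```bash
python3 - <<'E'
from h import *
from plant import bot
rep(bot.get_obs(),bot,"E8")
print(prof("E8"))
overlay("pics/E8_raw.png","E8o",[(-6,10),(-6,14)])
E
```

```text
t 20.8 fixt-frame move [-0.91 -8.26 27.3 ] angle if pivot -5.67 F [  7.1  10.9 -23.5] M [ 1.47 -2.05 -0.18] w 24.27
[323.3, 323.3, 323.3, 323.3, 323.2, 323.0, 322.4, 321.5, 321.2, 321.4, 321.6, 321.6, 321.6, 321.5, 321.4, 321.4, 321.5, 322.4, 323.1]
```

View pics/E8o.png

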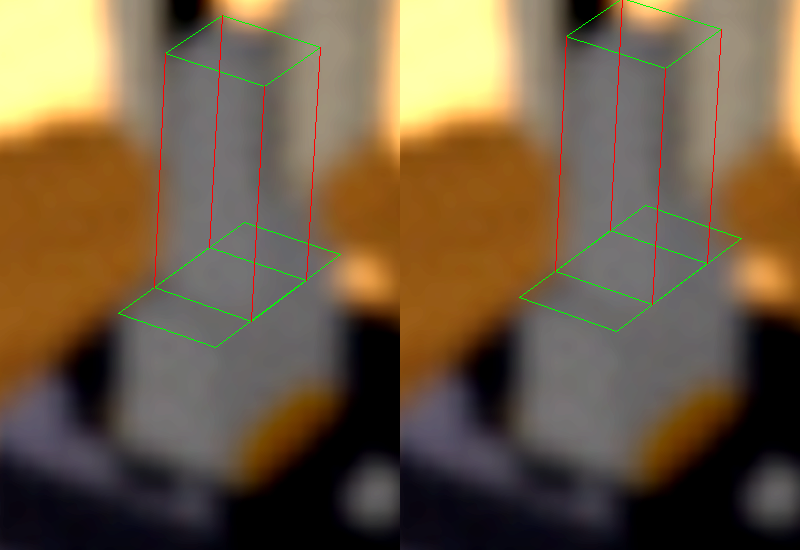

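>>> {"op": "arm_command", "data": {"moves": [[-0.5, 0, -0.45, 0, 0], [-0.53, 0, -0.9, 0, 0], [-0.56, 0, -1.35, 0, 0], [-0.6, 0, -1.75, 0, 0], [-0.65, 0, -1.8, 0, 0], [-0.75, 0, -1.4, 0, 0], [-0.85, 0, -0.9, 0, 0], [-0.95, 0, -0.4, 0, 0], [-1.0, 0, 0, 0, 0], [-1.05, 0, 0.3, 0, 0]]}}

```text
time: 21.85
tool_pos: [568.4, -194.7, 275.9]
tcp_rot: [-2.693, 1.471, 2.17]
contact_force: [5.3, 10.4, -24.1]
grip_width: 24.1
```

```bash
python3 - <<'E'
from h import *
from plant import bot
rep(bot.get_obs(),bot,"E10")
print(prof("E10"))
overlay("pics/E10_raw.png","E10o",[(-6,14),(-6,18)])
E
```

```text
t 21.85 fixt-frame move [-0.87 -8.66 33.39] angle if pivot -5.53 F [  6.8   9.5 -24.1] M [ 1.31 -2.12 -0.18] w 24.14
[323.4, 323.3, 323.3, 323.3, 323.1, 322.5, 321.6, 321.1, 321.2, 321.5, 321.6, 321.6, 321.5, 321.5, 321.4, 321.3, 321.3, 321.1, 315.0]
```

View pics/E10o.png

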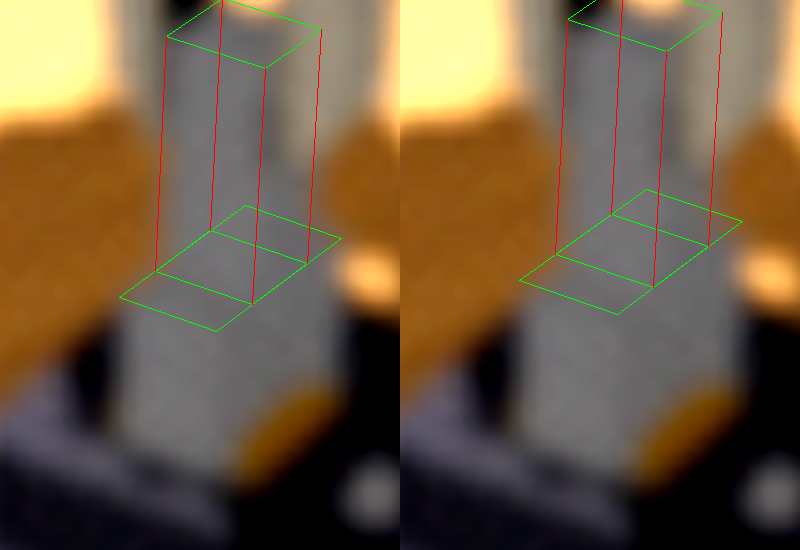

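>>> {"op": "arm_command", "data": {"moves": [[-0.5, 0, -0.45, 0, 0], [-0.53, 0, -0.9, 0, 0], [-0.56, 0, -1.35, 0, 0], [-0.6, 0, -1.75, 0, 0], [-0.65, 0, -1.8, 0, 0], [-0.75, 0, -1.4, 0, 0], [-0.85, 0, -0.9, 0, 0], [-0.95, 0, -0.4, 0, 0], [-1.0, 0, -0.1, 0, 0], [-1.05, 0, 0.2, 0, 0]]}}

```text
time: 22.9
tool_pos: [569.1, -195.6, 281.7]
tcp_rot: [-2.691, 1.462, 2.172]
contact_force: [4.8, 8.5, -23.9]
grip_width: 23.9
```

```bash
python3 - <<'E'
from h import *
from plant import bot
rep(bot.get_obs(),bot,"E12")
print(prof("E12"))
overlay("pics/E12_raw.png","E12o",[(-5,17),(-5,21)])
E
```

```text
t 22.9 fixt-frame move [-0.97 -8.28 39.38] angle if pivot -4.96 F [  6.1   7.7 -23.9] M [ 0.99 -1.82 -0.19] w 23.9
[323.4, 323.4, 323.3, 323.1, 322.5, 321.5, 321.0, 320.9, 321.2, 321.5, 321.6, 321.5, 321.5, 321.4, 321.3, 321.3, 321.2, 320.2, 316.0]
```

View pics/E12o.png

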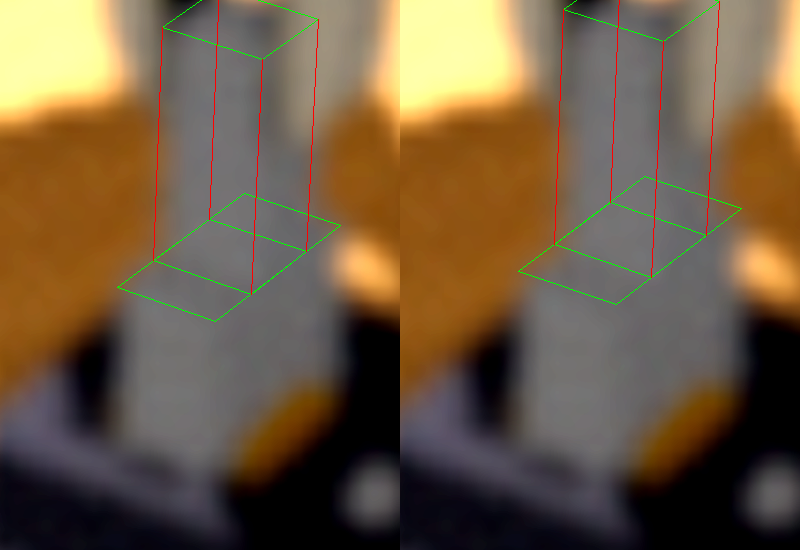

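>>> {"op": "arm_command", "data": {"moves": [[-0.3, 0, -0.3, 0, 0], [-0.3, 0, -0.6, 0, 0], [-0.3, 0, -0.85, 0, 0], [-0.2, 0, -0.9, 0, 0], [0.2, 0, -0.9, 0, 0], [0.5, 0, -0.9, 0, 0]]}}

```text
time: 23.55
tool_pos: [569.3, -187.5, 282.0]
tcp_rot: [-2.745, 1.472, 2.119]
contact_force: [0.2, -2.0, 30.1]
grip_width: 23.8
```

```bash
python3 - <<'E'
from h import *
from plant import bot
o=bot.get_obs(); rep(o,bot,"F1")
print(prof("F1")); plan(o)
overlay("pics/F1_raw.png","F1o",[(0,15),(0,18)])
E
```

```text
t 23.55 fixt-frame move [ 1.87 -1.35 39.48] angle if pivot -0.81 F [-0.1 -2.  30.1] M [-0.14 -0.21  0.03] w 23.8
[322.5, 322.4, 322.3, 322.3, 322.1, 321.3, 320.5, 320.1, 320.1, 320.5, 320.7, 320.7, 320.6, 320.7, 320.7, 320.9, 321.4, 322.4, 323.3]
t 23.55 grip [ 561.1 -174.   123.6] shift cm [3.96 0.03 0.16] turns [-1.000e-01  1.799e+02] w 23.8
fixture x,y in tool [-0.038  0.999 -0.005] [ 0.091 -0.001 -0.996] F [ 0.2 -2.  30.1] M [-0.1  -0.23  0.03]
tool axes(cols)
 [[-0.052  0.988  0.148]
 [ 0.085  0.152 -0.985]
 [-0.995 -0.038 -0.091]] q [-0.46  0.61  1.44  0.06  1.18 -0.63]
```

View pics/F1o.png

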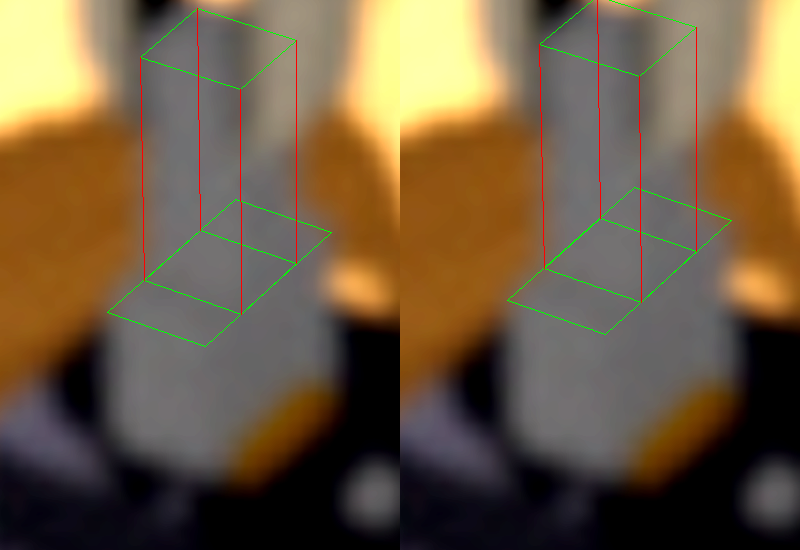

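>>> {"op": "arm_command", "data": {"moves": [[0.55, 0, 0, 0, 0], [0.55, 0, 0, 0, 0]]}}

```text
time: 23.8
tool_pos: [569.7, -187.3, 281.7]
tcp_rot: [-2.788, 1.478, 2.076]
contact_force: [-4.1, 0.1, 25.3]
grip_width: 24.1
```

>>> {"op": "arm_command", "data": {"moves": [[0.55, 0, 0, 0, 0], [0.55, 0, 0, 0, 0]]}}

```text
time: 24.0
tool_pos: [569.7, -187.0, 281.7]
tcp_rot: [-2.817, 1.483, 2.047]
contact_force: [-7.0, 0.8, 30.0]
grip_width: 23.9
```

```bash
python3 - <<'E'
from h import *
from plant import bot
o=bot.get_obs(); rep(o,bot,"F2")
print(prof("F2")); plan(o)
E
```

```text
t 24.0 fixt-frame move [ 3.95 -2.23 38.99] angle if pivot -1.34 F [-6.8  1.9 30. ] M [0.69 1.74 0.07] w 23.89
[322.0, 322.0, 322.0, 322.1, 321.8, 321.1, 320.1, 319.6, 319.7, 320.1, 320.5, 320.6, 320.5, 320.5, 320.6, 320.7, 321.2, 322.3, 323.2]
t 24.0 grip [ 563.2 -174.6  123.1] shift cm [ 3.93 -0.22  0.03] turns [ -0. 180.] w 23.89
fixture x,y in tool [-0.028  1.    -0.003] [ 0.083 -0.001 -0.997] F [-7.   0.8 30. ] M [0.41 1.83 0.07]
tool axes(cols)
 [[-0.04   0.988  0.15 ]
 [ 0.078  0.153 -0.985]
 [-0.996 -0.028 -0.083]] q [-0.46  0.61  1.45  0.06  1.16 -0.63]
```

>>> {"op": "arm_command", "data": {"moves": [[0, -0.3, 0, 0, 0.36], [0, -0.38, 0, 0, 0.36], [0.5, -0.38, 0, 0, 0.36], [1.2, -0.38, 0, 0, 0.36], [1.8, -0.38, 0, 0, 0.36], [2.2, -0.38, 0, 0, 0.36], [2.2, -0.38, 0, 0, 0.2], [2.2, -0.38, 0, 0, 0], [2.2, -0.38, 0, 0, 0], [2.2, -0.38, 0, 0, 0]]}}

```text
time: 25.05
tool_pos: [565.4, -185.7, 259.3]
tcp_rot: [-2.829, 1.483, 2.035]
contact_force: [4.8, 1.8, -9.5]
grip_width: 23.9
```

```bash
python3 - <<'E'
from h import *
from plant import bot
o=bot.get_obs(); rep(o,bot,"G1")
print(prof("G1")); plan(o)
overlay("pics/G1_raw.png","G1o",[(0,15),(0,18)])
E
```

```text
t 25.05 fixt-frame move [ 0.14 -0.26 16.63] angle if pivot -0.21 F [ 5.   1.1 -9.5] M [-0.14 -1.1  -0.23] w 23.87
[320.3, 321.4, 322.4, 322.5, 322.4, 321.7, 320.7, 320.3, 320.6, 320.9, 321.0, 321.0, 321.0, 321.0, 321.1, 321.3, 321.6, 322.4, 323.3]
t 25.05 grip [ 559.2 -173.2  100.7] shift cm [1.67 0.09 0.04] turns [-1.000e-01  1.799e+02] w 23.87
fixture x,y in tool [-0.027  1.    -0.003] [ 0.084 -0.001 -0.996] F [ 4.8  1.8 -9.5] M [ 0.03 -1.11 -0.23]
tool axes(cols)
 [[-0.039  0.988  0.15 ]
 [ 0.079  0.152 -0.985]
 [-0.996 -0.027 -0.084]] q [-0.46  0.63  1.48  0.06  1.1  -0.64]
```

View pics/G1o.png

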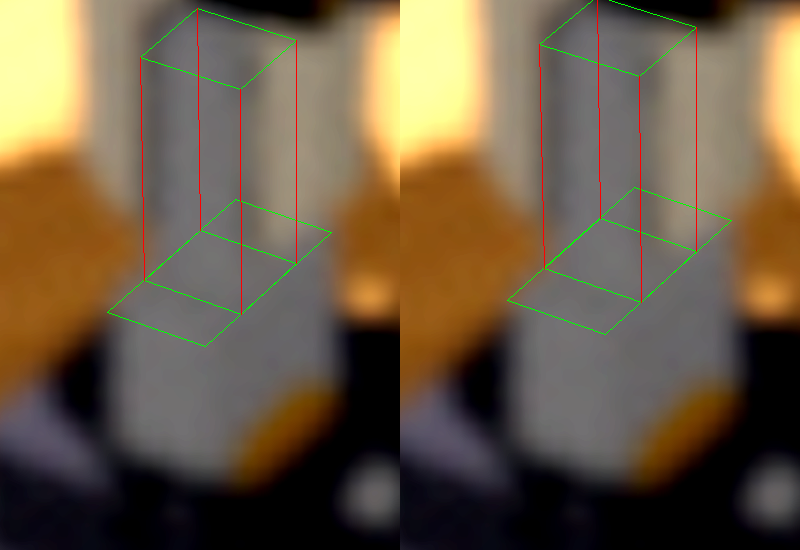

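>>> {"op": "arm_command", "data": {"moves": [[-0.45, 0, -0.4, 0, 0], [-0.55, 0, -0.8, 0, 0], [-0.6, 0, -0.95, 0, 0], [-0.68, 0, -0.6, 0, 0], [-0.76, 0, -0.1, 0, 0], [-0.84, 0, 0.4, 0, 0], [-0.92, 0, 0.8, 0, 0], [-1.0, 0, 1.15, 0, 0], [-1.05, 0, 0.8, 0, 0], [-1.1, 0, 0.4, 0, 0]]}}

```text
time: 26.1
tool_pos: [566.4, -190.5, 266.1]
tcp_rot: [-2.807, 1.481, 2.057]
contact_force: [7.8, -3.7, -26.3]
grip_width: 23.6
```

```bash
python3 - <<'E'
from h import *
from plant import bot
o=bot.get_obs(); rep(o,bot,"H1")
print(prof("H1"))
overlay("pics/H1_raw.png","H1o",[(-3,18),(-3,21)])
E
```

```text
t 26.1 fixt-frame move [ 1.000e-02 -4.990e+00  2.345e+01] angle if pivot -3.59 F [  7.1  -4.9 -26.3] M [-1.5  -1.91 -0.14] w 23.57
[323.1, 323.1, 323.1, 322.8, 322.1, 321.2, 320.8, 320.9, 321.2, 321.4, 321.4, 321.3, 321.4, 321.3, 321.4, 321.4, 321.7, 322.4, 311.6]
```

View pics/H1o.png

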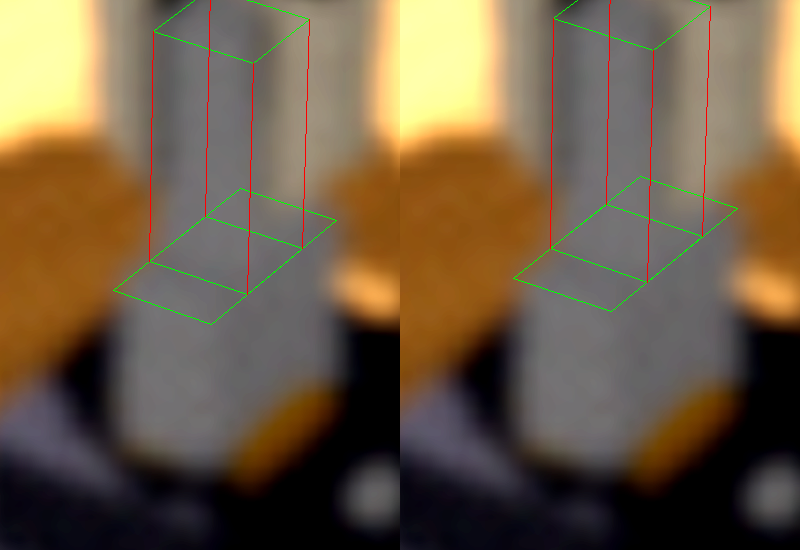

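>>> {"op": "arm_command", "data": {"moves": [[-0.5, 0, -0.4, 0, 0], [-0.55, 0, -0.8, 0, 0], [-0.6, 0, -1.2, 0, 0], [-0.65, 0, -1.35, 0, 0], [-0.72, 0, -1.0, 0, 0], [-0.8, 0, -0.6, 0, 0], [-0.88, 0, -0.2, 0, 0], [-0.95, 0, 0.2, 0, 0], [-1.03, 0, 0.55, 0, 0], [-1.1, 0, 0.65, 0, 0]]}}

```text
time: 27.15
tool_pos: [567.8, -198.0, 276.9]
tcp_rot: [-2.809, 1.481, 2.054]
contact_force: [-0.3, 0.7, -4.4]
grip_width: 23.7
```

```bash
python3 - <<'E'
from h import *
from plant import bot
o=bot.get_obs(); rep(o,bot,"H2")
print(prof("H2"))
overlay("pics/H2_raw.png","H2o",[(-5,19),(-5,22)])
E
```

```text
t 27.15 fixt-frame move [  0.29 -12.6   34.28] angle if pivot -7.94 F [-0.2  0.8 -4.4] M [-0.1  -0.2  -0.03] w 23.67
[323.2, 323.1, 323.1, 323.1, 323.0, 323.1, 323.5, 323.8, 323.9, 324.0, 323.9, 323.9, 323.6, 322.3, 321.1, 320.9, 321.4, 322.5, 322.9]
```

View pics/H2o.png

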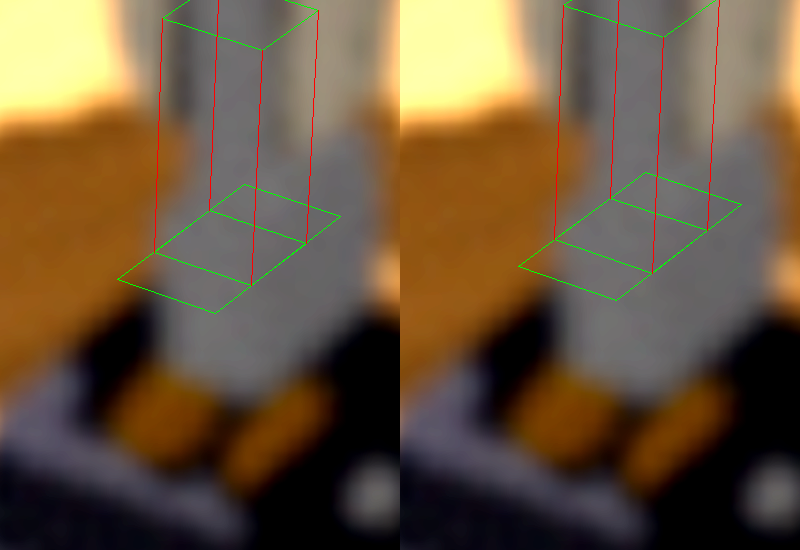

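The block is free: both brass cheeks are visible at about (321,202) and (328,203), and the load is about the block's weight. Next I'll raise it, re-centre it over the pocket and measure its pose.

>>> {"op": "arm_command", "data": {"moves": [[-0.3, 0, -0.05, 0, 0], [-0.6, 0, -0.1, 0, 0], [-0.9, 0, -0.2, 0, 0], [-1.2, 0, -0.4, 0, 0], [-1.5, 0, -0.7, 0, 0], [-1.7, 0, -1.0, 0, 0], [-1.8, 0, -1.3, 0, 0], [-1.8, 0, -1.4, 0, 0], [-1.8, 0, -1.4, 0, 0]]}}

```text
time: 28.1
tool_pos: [566.5, -185.3, 296.1]
tcp_rot: [-2.809, 1.481, 2.055]
contact_force: [-0.2, 0.1, -5.2]
grip_width: 23.6
```

```bash
python3 - <<'E'
from h import *
from plant import bot
o=bot.get_obs(); rep(o,bot,"I1"); plan(o)
overlay("pics/I1_raw.png","I1o",[(0,40),(0,46)])
I=cv2.imread("pics/I1_raw.png")[140:220,285:365]; J=cv2.resize(I,(600,600),interpolation=2); cv2.imwrite("pics/I1b.png",np.uint8(np.clip((J.astype(float)-30)*1.9,0,255)))
E
```

```text
t 28.1 fixt-frame move [ 0.89  0.2  53.4 ] angle if pivot 0.11 F [-0.2  0.1 -5.2] M [-0.16 -0.14  0.  ] w 23.61
t 28.1 grip [ 559.8 -172.7  137.5] shift cm [5.33 0.13 0.4 ] turns [-1.000e-01  1.799e+02] w 23.61
fixture x,y in tool [-0.029  1.    -0.003] [ 0.085 -0.001 -0.996] F [-0.2  0.1 -5.2] M [-0.13 -0.16  0.  ]
tool axes(cols)
 [[-0.042  0.988  0.15 ]
 [ 0.079  0.152 -0.985]
 [-0.996 -0.029 -0.084]] q [-0.46  0.59  1.44  0.06  1.19 -0.63]
```

View pics/I1b.png

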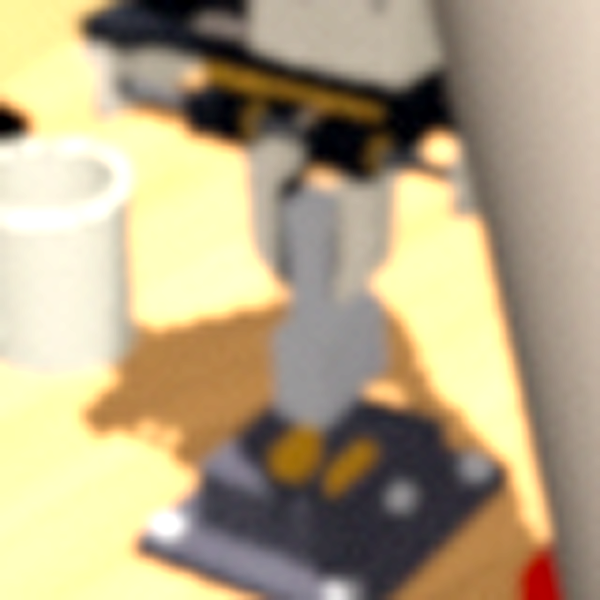

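```bash
cat >> h.py <<'E'
def fb(G,ride,ang,xl=0):
    # block with its axis through grip point G; grip at 70+ride above foot; ang about fixture x (+ = top to +y)
    R=Ro.from_euler("z",FW).as_matrix(); T=Ro.from_euler("xy",[-np.radians(ang),np.radians(xl)]).as_matrix()
    c=((1,1),(1,-1),(-1,-1),(-1,1))
    return [[R@T@np.array([sx*12,sy*hy,z-70-ride])+G for sx,sy in c] for hy,z in((11,95),(11,40),(25,40),(25,0))]
def ov2(raw,name,G,cfg,off=(.58,-.31)):
    I=cv2.imread(raw)[155:205,310:350]; out=[]
    for ride,ang in cfg:
        J=cv2.resize(I,None,fx=10,fy=11,interpolation=2); J=np.uint8(np.clip((J.astype(float)-45)*2.2,0,255))
        L=fb(G,ride,ang); f=lambda q:np.int32((proj("side",q)+off-[310,155]+.5)*[10,11])
        for q in L: cv2.polylines(J,[f(q)],True,(0,200,0),1)
        for a,b in((0,1),(2,3)):
            for i in range(4): cv2.line(J,*[tuple(map(int,f([L[k][i]])[0])) for k in(a,b)],(0,0,255),1)
        out.append(J[:,50:310])
    cv2.imwrite(f"pics/{name}.png",np.hstack(out))
E
python3 - <<'E'
from h import *
ov2("pics/I1_raw.png","I1c",np.array([559.8,-172.7,137.5]),[(6,0),(6,-5),(6,5)])
E
```

```text
(no output)
```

View pics/I1c.png

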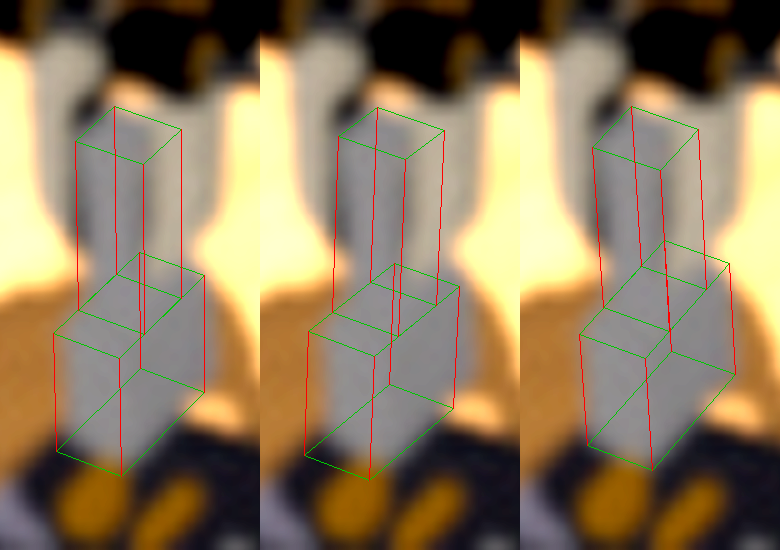

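```bash
cat >> h.py <<'E'
def fitblock(raw,G,off=(.58,-.31)):
    from scipy.optimize import minimize
    x0,y0,x1,y1=305,150,355,208; k=8
    I=cv2.resize(cv2.imread(raw)[y0:y1,x0:x1],None,fx=k,fy=k,interpolation=2).astype(float)
    br=I.mean(2); d=I[...,0]-I[...,2]
    M=((d>-6)&(d<12)&(br>78)&(br<135)).astype(np.uint8)
    n,lab,st,_=cv2.connectedComponentsWithStats(cv2.morphologyEx(M,cv2.MORPH_OPEN,np.ones((9,9))))
    j=1+np.argmax(st[1:,4]); M=(lab==j).astype(float)
    fing=cv2.dilate(((d<-8)&(d>-30)&(br>95)&(br<150)).astype(np.uint8),np.ones((3,3))); dark=(br<60)
    yy=np.arange(M.shape[0])[:,None]/k+y0
    ig=(fing>0)&(yy<194-0)|((yy<170)&(br<75))
    R=Ro.from_euler("z",FW).as_matrix()
    def mod(p):
        L=fb(G+R@np.array([p[4],p[0],0]),p[1],p[2],p[3]); S=np.zeros(M.shape,np.uint8)
        for a,b in((0,1),(2,3)):
            q=(proj("side",L[a]+L[b])+off-[x0,y0]+.5)*k
            cv2.fillConvexPoly(S,cv2.convexHull(np.int32(q*16)),1,shift=4)
        return S
    def cost(p):
        S=mod(p).astype(float); return (np.abs(cv2.GaussianBlur(S,(0,0),4)-cv2.GaussianBlur(M,(0,0),4))*(~ig)).sum()/k**2+.02*p[3]**2+.1*p[4]**2
    best=None
    for a in(-5,0,5):
        s=minimize(cost,[0,6,a,0,0],method="Nelder-Mead",options=dict(initial_simplex=np.array([0,6,a,0,0])+np.vstack([np.zeros(5),np.diag([3,4,4,3,2])]),maxiter=600))
        if best is None or s.fun<best.fun: best=s
        print("start",a,np.round(s.x,1),round(s.fun,1))
    S=mod(best.x); V=np.uint8(np.clip(I*1.5,0,255)); cs,_=cv2.findContours(S,0,1); cv2.drawContours(V,cs,-1,(0,255,0),1); cs,_=cv2.findContours(np.uint8(M),0,1); cv2.drawContours(V,cs,-1,(0,0,255),1)
    cv2.imwrite("pics/fitb.png",V); return best.x
E
python3 - <<'E'
from h import *
G=np.array([559.8,-172.7,137.5]); p=fitblock("pics/I1_raw.png",G)
print("foot z",137.5-(70+p[1]))
E
```

```text
start -5 [-0.5  5.8  7.1 -0.2  0.3] 33.2
start 0 [-0.1  4.8  5.9 -0.2 -0.1] 33.3
start 5 [-0.8  5.9  7.1 -0.5  0.5] 33.1
foot z 61.60863380823578
```

View pics/fitb.png

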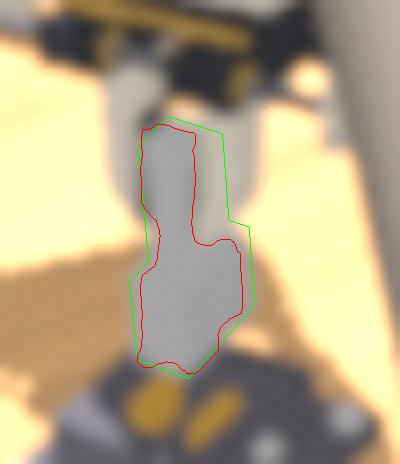

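```bash
cat >> h.py <<'E'
def edges(raw,r0,r1,uc,th=15):
    I=cv2.imread(raw).astype(float); out=[]
    for v in range(r0,r1):
        g=np.median(I[v-1:v+2,uc-2:uc+3].reshape(-1,3),0); d=np.linalg.norm(I[v]-g,axis=1); e=[]
        for s in(-1,1):
            u=uc
            # half-contrast edge: find plateau 4px beyond
            while d[u]<th and abs(u-uc)<25: u+=s
            f=max(d[u+2*s],d[u+s]); h=f/2; u=uc
            while d[u]<h: u+=s
            e.append(round(u-s*(d[u]-h)/(d[u]-d[u-s]),2))
        out.append((v,*e))
    return np.array(out)
E
python3 - <<'E'
from h import *
E=edges("pics/I1_raw.png",182,199,327); print(E.tolist())
for a in(-3,0,3,6,9):
    L=fb(np.array([559.8,-172.7,137.5]),6,a); print(a,np.round(proj("side",[L[2][0],L[3][0],L[2][2],L[3][2],L[3][3]])+[.58,-.31],1).tolist())
E
```

```text
[[182.0, 322.64, 336.61], [183.0, 321.66, 336.11], [184.0, 320.96, 335.98], [185.0, 320.7, 336.03], [186.0, 320.57, 336.17], [187.0, 320.75, 336.22], [188.0, 320.78, 336.17], [189.0, 320.83, 335.74], [190.0, 320.97, 334.12], [191.0, 320.89, 333.48], [192.0, 321.0, 333.06], [193.0, 321.16, 330.83], [194.0, 321.8, 330.51], [195.0, 322.53, 329.55], [196.0, 323.07, 329.25], [197.0, 325.85, 328.15], [198.0, 326.44, 327.92]]
-3 [[319.5, 184.7], [319.4, 195.8], [334.7, 180.2], [334.3, 191.1], [325.9, 198.1]]
0 [[319.9, 184.8], [320.1, 195.6], [335.0, 179.5], [334.9, 190.2], [326.6, 197.8]]
3 [[320.2, 184.9], [320.8, 195.2], [335.3, 178.9], [335.6, 189.2], [327.3, 197.5]]
6 [[320.6, 184.9], [321.5, 194.9], [335.6, 178.2], [336.2, 188.2], [328.0, 197.1]]
9 [[320.9, 184.9], [322.2, 194.5], [335.9, 177.6], [336.8, 187.2], [328.7, 196.7]]
```

The image edges put the block's top about 5° to the left in the pads, with its foot about 62 mm above the bench. To bring it upright, I'll nudge the foot's side lightly against the outer left wall of its own fixed frame, then return over the pocket.

>>> {"op": "arm_command", "data": {"moves": [[0.07, 0, -0.8, 0, 0], [0.2, 0, -2.3, 0, 0], [0.34, 0, -4.0, 0, 0], [0.48, 0, -5.7, 0, 0], [0.6, 0, -7.1, 0, 0], [0.67, 0, -7.9, 0, 0], [1.5, 0.03, -7.85, 0, 0], [2.6, 0.06, -7.75, 0, 0], [3.6, 0.09, -7.65, 0, 0], [3.95, 0.1, -7.6, 0, 0]]}}

```text
time: 29.15
tool_pos: [554.1, -107.8, 261.0]
tcp_rot: [-2.784, 1.479, 2.079]
contact_force: [-0.4, 0.7, -5.0]
grip_width: 23.6
```

>>> {"op": "arm_command", "data": {"moves": [[0, 0, 0, 0, 0]]}}

```text
time: 29.25
tool_pos: [554.0, -108.2, 259.9]
tcp_rot: [-2.774, 1.478, 2.089]
contact_force: [0.0, 0.2, -5.1]
grip_width: 24.0
```

```bash
python3 - <<'E'
from h import *
from plant import bot
o=bot.get_obs(); rep(o,bot,"J1"); plan(o)
I=cv2.imread("pics/J1_raw.png")[150:230,270:370]; J=cv2.resize(I,(750,600),interpolation=2); cv2.imwrite("pics/J1b.png",np.uint8(np.clip((J.astype(float)-30)*1.9,0,255)))
E
```

```text
t 29.25 fixt-frame move [-0.27 78.58 17.33] angle if pivot 46.98 F [ 0.1  0.2 -5.1] M [-0.11 -0.14 -0.02] w 23.96
t 29.25 grip [546.7 -95.4 101.4] shift cm [1.06 0.17 7.91] turns [-1.000e-01  1.799e+02] w 23.96
fixture x,y in tool [-0.033  0.999 -0.005] [ 0.087 -0.003 -0.996] F [ 0.   0.2 -5.1] M [-0.08 -0.15 -0.02]
tool axes(cols)
 [[-0.046  0.988  0.147]
 [ 0.08   0.151 -0.985]
 [-0.996 -0.033 -0.086]] q [-0.34  0.58  1.58  0.07  1.06 -0.53]
```

View pics/J1b.png

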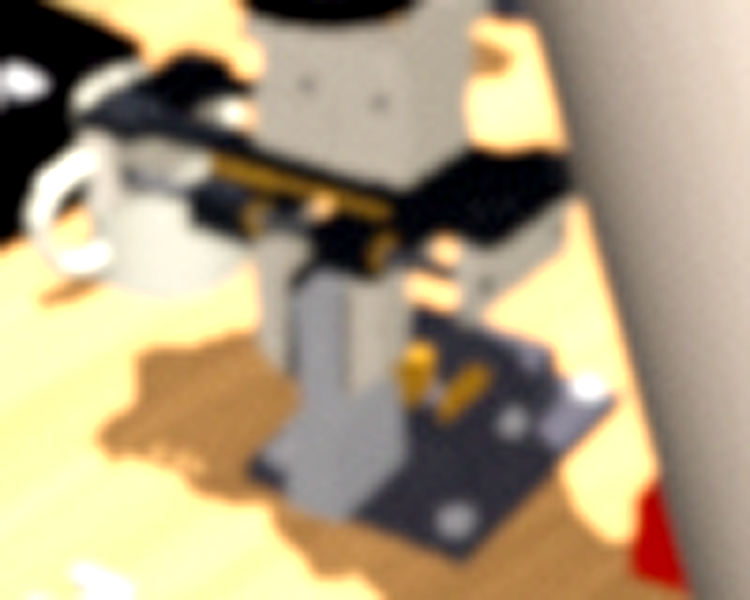

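>>> {"op": "arm_command", "data": {"moves": [[-0.02, 0, 0.2, 0, 0], [-0.03, 0, 0.4, 0, 0], [-0.05, 0, 0.6, 0, 0], [-0.07, 0, 0.8, 0, 0], [-0.08, 0, 0.95, 0, 0], [-0.1, 0, 1.1, 0, 0], [-0.1, 0, 1.15, 0, 0]]}}

```text
time: 30.0
tool_pos: [555.6, -118.3, 260.8]
tcp_rot: [-2.789, 1.475, 2.073]
contact_force: [-0.8, 9.3, 1.7]
grip_width: 23.8
```

```bash
python3 - <<'E'
from h import *
from plant import bot
o=bot.get_obs(); rep(o,bot,"J2")
R=Ro.from_euler("xyz",o["tcp_rot"]).as_matrix(); G=o["tool_pos"]+R[:,0]*159.2
E=edges("pics/J2_raw.png",190,222,318); print(E.tolist())
for a in(-3,0,3,6):
    L=fb(G,6,a); print(a,np.round(proj("side",[L[0][0],L[1][0],L[2][0],L[3][0],L[2][2],L[3][2],L[3][3]])+[.58,-.31],1).tolist())
I=cv2.imread("pics/J2_raw.png")[150:230,270:370]; J=cv2.resize(I,(750,600),interpolation=2); cv2.imwrite("pics/J2b.png",np.uint8(np.clip((J.astype(float)-30)*1.9,0,255)))
E
```

```text
t 30.0 fixt-frame move [-0.2  68.98 18.24] angle if pivot 42.9 F [0.6 9.3 1.7] M [ 1.89 -0.16 -0.1 ] w 23.83
[[190.0, 317.46, 318.66], [191.0, 317.51, 318.67], [192.0, 317.57, 318.71], [193.0, 317.54, 318.69], [194.0, 317.14, 318.64], [195.0, 317.61, 318.68], [196.0, 317.6, 318.55], [197.0, 317.52, 318.64], [198.0, 317.63, 318.26], [199.0, 317.73, 323.33], [200.0, 310.4, 323.69], [201.0, 310.61, 323.92], [202.0, 310.32, 323.98], [203.0, 310.04, 324.23], [204.0, 309.08, 324.2], [205.0, 308.02, 324.18], [206.0, 307.6, 324.1], [207.0, 311.75, 324.1], [208.0, 311.76, 324.22], [209.0, 310.91, 324.34], [210.0, 310.93, 323.94], [211.0, 311.39, 323.36], [212.0, 311.62, 322.22], [213.0, 313.0, 320.73], [214.0, 316.24, 320.02], [215.0, 317.02, 319.28], [216.0, 316.87, 318.95], [217.0, 316.57, 318.78], [218.0, 316.07, 318.29], [219.0, 315.74, 319.09], [220.0, 316.63, 319.95], [221.0, 308.97, 320.18]]
-3 [[310.1, 187.7], [310.2, 203.2], [307.6, 205.4], [307.7, 216.3], [323.3, 200.3], [323.1, 211.1], [314.2, 218.8]]
0 [[310.0, 188.0], [310.6, 203.1], [308.0, 205.4], [308.4, 216.0], [323.6, 199.6], [323.8, 210.1], [315.0, 218.5]]
3 [[309.8, 188.3], [310.9, 202.9], [308.3, 205.4], [309.2, 215.6], [323.9, 199.0], [324.5, 209.1], [315.7, 218.1]]
6 [[309.6, 188.6], [311.3, 202.7], [308.7, 205.4], [309.9, 215.2], [324.2, 198.3], [325.1, 208.1], [316.4, 217.7]]
```

View pics/J2b.png

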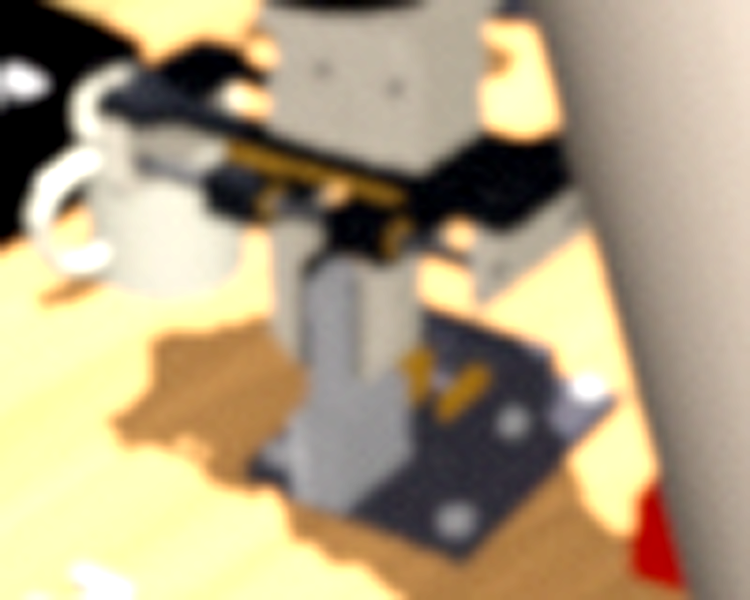

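>>> {"op": "arm_command", "data": {"moves": [[-0.02, 0, 0.25, 0, 0], [-0.03, 0, 0.35, 0, 0], [-0.03, 0, 0.35, 0, 0]]}}

```text
time: 30.35
tool_pos: [555.9, -120.4, 261.2]
tcp_rot: [-2.8, 1.471, 2.062]
contact_force: [-1.0, 7.4, -0.4]
grip_width: 23.8
```

```bash
python3 - <<'E'
from h import *
from plant import bot
o=bot.get_obs(); rep(o,bot,"J3",False); plan(o)
E
```

```text
t 30.35 fixt-frame move [-0.2  67.37 18.73] angle if pivot 42.03 F [ 0.2  7.5 -0.4] M [ 1.67 -0.26 -0.09] w 23.77
t 30.35 grip [ 548.5 -106.5  102.8] shift cm [1.25 0.16 6.81] turns [ -0.2 179.8] w 23.77
fixture x,y in tool [-0.033  0.999 -0.006] [ 0.094 -0.003 -0.996] F [-1.   7.4 -0.4] M [ 1.69  0.   -0.09]
tool axes(cols)
 [[-0.047  0.988  0.147]
 [ 0.088  0.15  -0.985]
 [-0.995 -0.033 -0.094]] q [-0.36  0.58  1.56  0.07  1.07 -0.55]
```

>>> {"op": "arm_command", "data": {"moves": [[0.04, 0, -0.4, 0, 0], [0.08, 0, -0.8, 0, 0], [-0.7, -0.02, -0.87, 0, 0], [-1.6, -0.05, -0.95, 0, 0], [-2.5, -0.08, -1.04, 0, 0], [-3.25, -0.1, -1.1, 0, 0], [-3.33, -0.08, -0.3, 0, 0], [-3.47, -0.03, 1.2, 0, 0], [-3.6, 0, 2.7, 0, 0], [-3.73, 0.03, 4.0, 0, 0]]}}

```text
time: 31.35
tool_pos: [564.0, -165.0, 294.1]
tcp_rot: [-2.794, 1.471, 2.067]
contact_force: [0.0, -0.8, -4.3]
grip_width: 23.5
```

```bash
python3 - <<'E'
from h import *
from plant import bot
o=bot.get_obs(); rep(o,bot,"K1",False); plan(o,tz=136)
E
```

```text
t 31.35 fixt-frame move [ 0.81 22.08 51.57] angle if pivot 11.6 F [-0.1 -0.8 -4.3] M [-0.23 -0.22 -0.05] w 23.51
t 31.35 grip [ 556.4 -151.1  135.7] shift cm [-0.23 -0.01  2.12] turns [ -0.2 179.8] w 23.51
fixture x,y in tool [-0.033  0.999 -0.007] [ 0.094 -0.004 -0.996] F [ 0.  -0.8 -4.3] M [-0.19 -0.25 -0.05]
tool axes(cols)
 [[-0.047  0.988  0.146]
 [ 0.088  0.149 -0.985]
 [-0.995 -0.034 -0.094]] q [-0.43  0.58  1.47  0.06  1.18 -0.61]
```

>>> {"op": "arm_command", "data": {"moves": [[-0.1, 0, 0.8, 0, 0], [-0.15, 0, 1.5, 0, 0], [-0.2, 0, 2.0, 0, 0], [-0.23, 0, 2.15, 0, 0], [-0.23, 0, 2.15, 0, 0], [-0.23, 0, 2.15, 0, 0]]}}

```text
time: 31.95
tool_pos: [567.2, -186.0, 294.4]
tcp_rot: [-2.795, 1.471, 2.067]
contact_force: [0.3, -0.3, -4.7]
grip_width: 24.1
```

```bash
python3 - <<'E'
from h import *
from plant import bot
o=bot.get_obs(); rep(o,bot,"K2"); plan(o,tz=136)
R=Ro.from_euler("xyz",o["tcp_rot"]).as_matrix(); G=o["tool_pos"]+R[:,0]*159.2
E=edges("pics/K2_raw.png",180,200,327); print(E.tolist())
for a in(-3,0,3,6):
    L=fb(G,6,a); print(a,np.round(proj("side",[L[2][0],L[3][0],L[2][2],L[3][2],L[3][3]])+[.58,-.31],1).tolist())
p=fitblock("pics/K2_raw.png",G); print("foot",G[2]-70-p[1])
ov2("pics/K2_raw.png","K2c",G,[(6,0),(6,-4),(6,4)])
c=bot.capture("top"); cv2.imwrite("pics/top_end.png",c["frame"])
E
```

```text
t 31.95 fixt-frame move [ 0.79  0.92 51.89] angle if pivot 0.49 F [ 0.2 -0.3 -4.7] M [-0.17 -0.12 -0.  ] w 24.1
t 31.95 grip [ 559.6 -172.   136. ] shift cm [-0.   -0.02  0.02] turns [ -0.2 179.8] w 24.1
fixture x,y in tool [-0.034  0.999 -0.007] [ 0.094 -0.003 -0.996] F [ 0.3 -0.3 -4.7] M [-0.15 -0.15 -0.  ]
tool axes(cols)
 [[-0.048  0.988  0.146]
 [ 0.088  0.15  -0.985]
 [-0.995 -0.034 -0.094]] q [-0.46  0.59  1.44  0.06  1.2  -0.63]
[[180.0, 322.17, 334.4], [181.0, 321.92, 335.49], [182.0, 321.86, 334.95], [183.0, 321.66, 334.81], [184.0, 320.83, 334.98], [185.0, 319.89, 335.02], [186.0, 319.78, 335.02], [187.0, 319.77, 335.07], [188.0, 319.77, 334.92], [189.0, 319.82, 335.02], [190.0, 319.74, 334.57], [191.0, 319.74, 333.94], [192.0, 319.78, 334.18], [193.0, 319.73, 331.53], [194.0, 319.77, 331.39], [195.0, 320.17, 330.28], [196.0, 320.59, 329.24], [197.0, 326.81, 328.35], [198.0, 326.4, 327.85], [199.0, 326.35, 327.78]]
-3 [[319.4, 185.3], [319.3, 196.3], [334.5, 180.7], [334.2, 191.6], [325.8, 198.6]]
0 [[319.8, 185.4], [320.0, 196.1], [334.9, 180.1], [334.8, 190.7], [326.5, 198.4]]
3 [[320.1, 185.4], [320.7, 195.8], [335.2, 179.4], [335.5, 189.7], [327.2, 198.0]]
6 [[320.5, 185.4], [321.4, 195.4], [335.5, 178.8], [336.1, 188.7], [327.9, 197.7]]
start -5 [-0.2  5.  -1.1  1.  -0.4] 32.6
start 0 [-0.5  6.3  0.5 -0.   0.3] 32.4
start 5 [-3.3  8.9  2.1 -0.7  1.8] 32.9
foot 59.6692116140492
```

View pics/K2c.png

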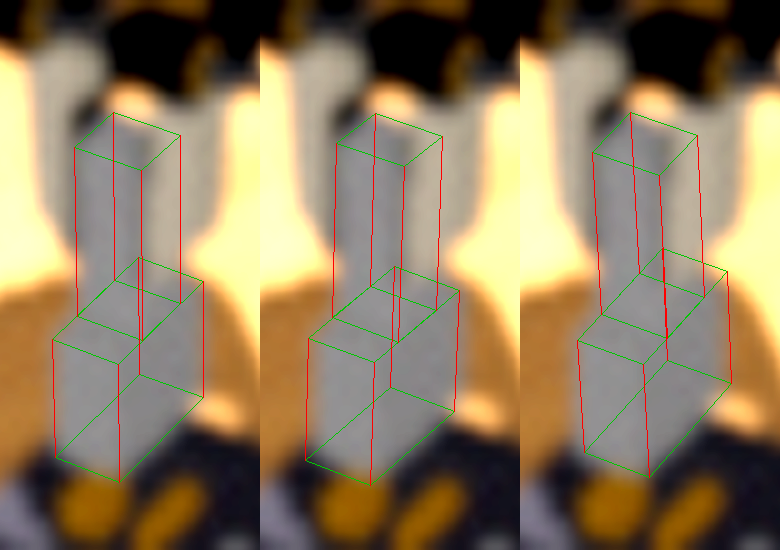

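View pics/top_end.png

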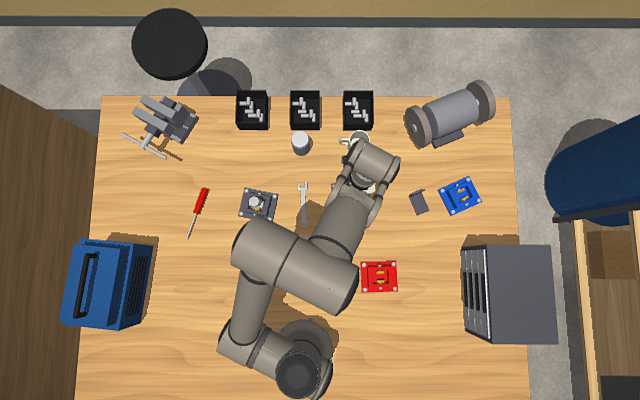

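The edges now match the 0° overlay: the left edge is vertical at u≈319.8 and the bottom corner is at (326.5,198). The foot is about 60 mm up and centred over the pocket, and the visible objects in the top view look unmoved. Handing in.

```bash
python3 - <<'E'
from plant import bot
print(bot.close_job()); o=bot.get_obs(); print(o["time"],o["tool_pos"],o["grip_width"],o["contact_force"])
E
```

```text
the job is handed in; nothing more can be done
None
the job is handed in; nothing more can be done
```

The square-post block is out and was handed in at about 32 s. It is held in the gripper over its own pocket, but the rocking did not go exactly as asked.

**What I did:** I gripped the post across fixture x and rocked it left, right, left and right. By arm kinematics those swings were +6.7°, −6.1°, about +9.4° and −7.2°.

**Last checks:**
- **Pose:** tilt was about 0 ± 1.5°, with the foot about 60 mm above the bench, 20 mm above the pocket mouth, and centred to about 1 mm.
- **Hold:** grip width was 24 mm, and the load of 4.7 N matches the block's weight.
- **Surroundings:** everything visible from above looked in place. The collar, the mug and the red look-alike were partly or wholly hidden by the arm.

**What did not go to plan:**
- **Third swing too wide:** by kinematics it went past the 8° limit. The pictures suggested 8 to 9°.
- **More swings than asked:** four swings only eased the block up about 6 mm, because the pads slipped up the post at about 43 N. While trying to slide the pads back down, I pushed the block most of the way back in. About 14 more swings were needed, most of the checked ends at 5–6° and the unchecked ones uncertain. It came free during the last ones.
- **Grip opened once:** I re-gripped lower on the post while the cheeks still held the block.
- **Touched its own fixture:** the block came out leaning about 5°, so I straightened it with a light push (9 N measured) against the outer wall of its frame.

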